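Clamp a heat-sink bracket in the soldering jig

TASK

Set this heat-sink bracket up in the clamping jig for soldering: first put the two dowel pins fully home in the outer pair of holes in the jig's base plate, then stand the bracket in the jig with its foot slots over the dowels, foot flat on the plate and the back of its wall against the fence. Then take every spring clamp from the parking strip and clip it down over the top edges of bracket and fence together, pushed on as far as it goes, so that they hold the bracket flat against the fence; leave everything else on the bench where it is.

Things in the scene. Friction and masses are not known exactly. Their poses are not given: they have to be found in the camera images.
- jig: Fixed jig: aluminium base plate 130 (x) by 300 (y) by 24 mm, origin at centre of underside, z up. Steel fence along y: front face at x=+30 mm looks to -x, back face x=+36, top 94 mm above origin, in two halves |y|=32 to 136 mm, gap between them. Four dowel holes at x=-4 mm: outer pair y=+-75 mm (for this bracket), inner pair y=+-40 mm (other work, stays empty)
- hole_left (a point): centre of the mouth, in the plate's top face, of the outer dowel hole at the jig's y=+75 mm: 11.4 mm diameter, 1.5 mm chamfer, blind, 18 mm deep; z up
- hole_right (a point): the same for the outer dowel hole at the jig's y=-75 mm
- dowel1: plain steel dowel pin, 10 mm diameter, 44 mm long, 27 g, foot chamfered; origin at the centre of its lower end, z up along it. Starts upright in the wooden holder, 26 mm standing out of it. Fully home in a jig hole its lower end is 18 mm below the plate's top face, 26 mm stand proud
- dowel2: the second dowel pin, same as dowel1
- holder: dowel holder, fixed: pale wooden block 50 (x) by 120 (y) by 30 mm high, origin at centre of underside; four holes 12 mm wide, 18 mm deep in a row along y at -42, -14, +14, +42 mm, two of them with a dowel. It may have changed places with a shallow blue parts dish
- bracket: aluminium L-bracket, 0.3 to 0.55 kg, loose on its foot. Origin: underside, mid-length, at the wall's back; y along it, z up. Wall x=-8 to 0 mm, 70 mm high, y=+-135 (grip mid-length at top). Foot x=-48 to 0, 6 mm thick, on the transistor side, with U-slots 16 mm wide at y=+-75 from x=-22 to the front edge; rear tab x=0 to 28, |y|<22, goes in the fence's gap. Set in the jig: axes parallel
- strip: parking strip for clamps, fixed: steel strip 6 mm thick (x=-3 to 3 mm), 270 mm long along y, top edge 85 mm above the bench, on a flat foot 60 mm wide; origin at centre of underside. Clamps are clipped over its top edge at up to six places about 42 mm apart, each clamp's y across the strip
- clamp1: black spring clamp like a big clothes-peg, 18 mm wide (x), 55 g; may be absent. Origin on the hinge pin (axis x, 14 mm diameter); z from jaws to handles, y across. When on as far as it goes the pin rests on the edge (origin 7 mm above it). Jaw pads centred 38 mm below the origin, handle ends 58 mm above, 59 mm apart over their outsides when parked. Frame is that of the -y arm: leans as jaws open
- clamp1_jaw (a joint): jaw opening of clamp1, rad: 0 at 6 mm between the pads (parked), about 0.21 on 14 mm (bracket wall and fence together), 0.56 at the stop (25 mm). It opens when the handle ends are squeezed together, 4 to 9 N each, to about 24 mm over their outsides at the stop; released it springs shut with some 10 N at the pads
- clamp2: another spring clamp, same as clamp1; may be absent
- clamp2_jaw (a joint): jaw opening of clamp2, rad, as clamp1_jaw
- clamp3: another spring clamp, same as clamp1; may be absent
- clamp3_jaw (a joint): jaw opening of clamp3, rad, as clamp1_jaw
- clamp4: another spring clamp, same as clamp1; may be absent
- clamp4_jaw (a joint): jaw opening of clamp4, rad, as clamp1_jaw
- clamp5: another spring clamp, same as clamp1; may be absent
- clamp5_jaw (a joint): jaw opening of clamp5, rad, as clamp1_jaw
- clamp6: another spring clamp, same as clamp1; may be absent
- clamp6_jaw (a joint): jaw opening of clamp6, rad, as clamp1_jaw
- flux: bystander: white squeeze bottle, 44 mm diameter, 100 mm high
- tape: bystander: roll of tape lying flat, 80 mm diameter, 24 mm high
- spool: bystander: solder spool standing on its flange, 56 mm diameter, 38 mm high
- cutters: bystander: side cutters with yellow handles, 150 mm long, lying flat

How it is judged:
On the way, in this order (a step that is already met when the one before it is completed fails the run):
1. both dowels stand fully home in the outer pair of jig holes ((((horizontal distance between dowel1 and hole_left below 0.004 m and z of dowel1 in the frame of hole_left between -0.021 and -0.0145 m and angle between dowel1's own z axis and vertical below 0.12 rad) and (horizontal distance between dowel2 and hole_right below 0.004 m and z of dowel2 in the frame of hole_right between -0.021 and -0.0145 m and angle between dowel2's own z axis and vertical below 0.12 rad)) or ((horizontal distance between dowel1 and hole_right below 0.004 m and z of dowel1 in the frame of hole_right between -0.021 and -0.0145 m and angle between dowel1's own z axis and vertical below 0.12 rad) and (horizontal distance between dowel2 and hole_left below 0.004 m and z of dowel2 in the frame of hole_left between -0.021 and -0.0145 m and angle between dowel2's own z axis and vertical below 0.12 rad)))), for 0.3 s.
2. the bracket stands in the jig, back to the fence, foot flat on the plate, slots over the dowels (x of bracket in the frame of jig between 0.024 and 0.0325 m and y of bracket in the frame of jig between -0.006 and 0.006 m and z of bracket in the frame of jig between 0.021 and 0.0275 m and angle between bracket's own z axis and vertical below 0.08 rad and angle between the x axis of bracket and the x axis of jig, either way round below 0.06 rad), for 0.3 s.
At the end, for the whole second after the job is handed in: Dowels home in the outer holes within 3.5 mm; bracket foot on the plate, slots over the dowels, back within 2.5 mm of the fence; every clamp present grips wall and fence together on a fence half, jaws open 0.14 to 0.32 rad, hinge pin within 11 mm of the top edge and 7 mm of its middle; all at rest ((((horizontal distance between dowel1 and hole_left below 0.004 m and z of dowel1 in the frame of hole_left between -0.021 and -0.0145 m and angle between dowel1's own z axis and vertical below 0.12 rad) and (horizontal distance between dowel2 and hole_right below 0.004 m and z of dowel2 in the frame of hole_right between -0.021 and -0.0145 m and angle between dowel2's own z axis and vertical below 0.12 rad)) or ((horizontal distance between dowel1 and hole_right below 0.004 m and z of dowel1 in the frame of hole_right between -0.021 and -0.0145 m and angle between dowel1's own z axis and vertical below 0.12 rad) and (horizontal distance between dowel2 and hole_left below 0.004 m and z of dowel2 in the frame of hole_left between -0.021 and -0.0145 m and angle between dowel2's own z axis and vertical below 0.12 rad))) and x of bracket in the frame of jig between 0.0275 and 0.0325 m and y of bracket in the frame of jig between -0.006 and 0.006 m and z of bracket in the frame of jig between 0.021 and 0.0275 m and angle between bracket's own z axis and vertical below 0.08 rad and angle between the x axis of bracket and the x axis of jig, either way round below 0.06 rad and linear speed of each of bracket, clamp1, clamp2, clamp3, clamp4, clamp5, clamp6 below 0.02 m/s and x of clamp1 in the frame of jig between 0.022 and 0.036 m and z of clamp1 in the frame of jig between 0.094 and 0.112 m and (y of clamp1 in the frame of jig between 0.034 and 0.134 m or y of clamp1 in the frame of jig between -0.134 and -0.034 m) and value of joint clamp1_jaw between 0.14 and 0.32 rad and angle between the y axis of each of clamp1, clamp2, clamp3, clamp4, clamp5, clamp6 and the x axis of jig, either way round below 0.35 rad and x of clamp2 in the frame of jig between 0.022 and 0.036 m and z of clamp2 in the frame of jig between 0.094 and 0.112 m and (y of clamp2 in the frame of jig between 0.034 and 0.134 m or y of clamp2 in the frame of jig between -0.134 and -0.034 m) and value of joint clamp2_jaw between 0.14 and 0.32 rad and x of clamp3 in the frame of jig between 0.022 and 0.036 m and z of clamp3 in the frame of jig between 0.094 and 0.112 m and (y of clamp3 in the frame of jig between 0.034 and 0.134 m or y of clamp3 in the frame of jig between -0.134 and -0.034 m) and value of joint clamp3_jaw between 0.14 and 0.32 rad and x of clamp4 in the frame of jig between 0.022 and 0.036 m and z of clamp4 in the frame of jig between 0.094 and 0.112 m and (y of clamp4 in the frame of jig between 0.034 and 0.134 m or y of clamp4 in the frame of jig between -0.134 and -0.034 m) and value of joint clamp4_jaw between 0.14 and 0.32 rad and x of clamp5 in the frame of jig between 0.022 and 0.036 m and z of clamp5 in the frame of jig between 0.094 and 0.112 m and (y of clamp5 in the frame of jig between 0.034 and 0.134 m or y of clamp5 in the frame of jig between -0.134 and -0.034 m) and value of joint clamp5_jaw between 0.14 and 0.32 rad and x of clamp6 in the frame of jig between 0.022 and 0.036 m and z of clamp6 in the frame of jig between 0.094 and 0.112 m and (y of clamp6 in the frame of jig between 0.034 and 0.134 m or y of clamp6 in the frame of jig between -0.134 and -0.034 m) and value of joint clamp6_jaw between 0.14 and 0.32 rad); the robot touches nothing.
It fails at once if the bracket is tipped over (angle between bracket's own z axis and vertical above 0.8 rad).
It fails at once if a bystander is knocked away from its place (distance of any of flux, tape, spool, cutters from where it was at the start of the episode above 0.03 m).
Of clamp1, clamp2, clamp3, clamp4, clamp5, clamp6 only 4 to 6 are there at a start; the rules pass over those that are not, and their reading is None.
At some moment in a run one of bracket may be knocked a few centimetres aside while the robot is not near it.
It also fails if it takes over 210 s, if anything falls off the work surface, if the arm or the gripper's body presses on something with over 40 N, if the wrist force passes 120 N, or if a joint passes its speed limit or range.

ROBOT

A 6-joint arm with a two-finger parallel gripper is mounted at the origin on the work surface. World frame = base frame: x ahead of the robot, y to its left, z up, the work surface at z = 0. Lengths are in m, angles in rad, forces in N, time in s.
With the tool pointing down it reaches from about 0.35 to 0.725 m from the base axis. Payload 6 kg.
Tool frame: the origin (TCP) lies at the very end of the fingers, on their centre line; the grasp point (between the pads) lies 19 mm behind it; z points along the fingers, y is the line along which they close (so a half turn about z gives the same grasp; the last joint's range is limited). The gripper opens to 85 mm and grips with 20 to 120 N. Pads are 22 mm wide; open, the fingers measure 114 mm over their backs; the gripper's body (76 mm by 85 mm) begins 54 mm behind the grasp point. The pads swing forward as they close: fully open they stand 13 mm farther back than shut.
Start: joints at [-0.783, 0.04, 0.085, 0, -1.615, -0.334], TCP at [0.263, -0.539, 0.231] pointing down, gripper open.
Joint ranges: [-2.56, 2.56], [-1.29, 2.01], [-1.08, 1.49], [-3.29, 1.98], [-2.81, -0.18], [-2.99, 2.99]. Speed limits (rad/s): [2.57, 2.57, 3.01, 3.14, 3.14, 3.14].

INTERFACE

Orientations are given as [roll, pitch, yaw] about the fixed x, y, z axes, in that order (R = Rz(yaw) Ry(pitch) Rx(roll)).
In Python, from cell import env gives the robot as it stands.
- The arm moves only by the shell command python3 steer.py 'ROWS' [OPENING]. ROWS is a JSON list of rows, 1 to 10 of them, each of 6 numbers: dx, dy, dz in units of 25 mm, then a rotation vector rx, ry, rz in units of 0.25 rad; each row shifts and turns the commanded pose from where the row before left it, along the tool's axes as they then stand; what a row does not reach is not made up. A row lasts 1/12 s, in which the tool goes at most 0.0417 m and 0.125 rad, less where a joint would pass 70% of its speed; a pose out of reach is approached as far as the arm can. OPENING is the finger opening in m, set as the command begins (- or left out keeps the last). The fingers move at their own pace and stop on an object; the grip force is fixed at half the most. Time passes only in rows, so rows that do not move let the fingers close. It prints the time, the measured TCP pose, the force, the opening and the grip force at its end. Input that does not fit is refused with a message, and nothing moves.
- env.read_state(): the state, without advancing time (a new reading comes with each control period).
- env.camera(name): name is "scene" or "side" or "wrist"; returns (picture, depth): 384x512x3 uint8, red, green, blue; 384x512 float32, m along the optical axis (not along the pixel's ray), 0 where there is no reading.
- env.get_calibration(name): a dict with "K" (3x3 intrinsics, pixels), "cam_to_world" (4x4, takes a point from camera to world coordinates). Camera axes: x right, y down, z forward; pixel columns grow to the right and rows downward; lengths in m; the calibration is good to about 2 mm. A picture is of the moment at which its call begins: read the wrist's pose just before it. get_calibration takes no time and is no camera call; for the wrist camera it gives the pose at the moment of the call.
- env.close_job(): hands the job in; it is judged then, once.
The state is a dict: "time": time; "qpos": joint angles; "dq": joint speeds; "joint_torque": joint torques, N m; "tcp_pos": TCP position; "eef_rot": TCP orientation; "ft_force": force on the tool from outside, world axes, zero at the start; "wrist_torque": the same for the moment, N m; "grip_width": finger opening in m; "gripper_force": force on a finger pad.
Only numpy, scipy, OpenCV 4.12 (cv2) and the standard library are available. Lean on these libraries where they do the work, as an engineer would, in place of code of your own. Each camera call takes 0.05 s, during which the arm holds its last target. There are 200 camera calls.

## Working session

There is one attempt and no reset: what is moved stays moved. The work goes in short steps, Python scripts to look and compute and a shell command to move; the robot and the scene stay as the last step left them, time stands still between calls to the robot, and variables do not carry over. Pictures are saved under pics/ and viewed, at most 14 in all, crops included, and the job is handed in when it is done.

```bash
ls; mkdir -p pics; python3 - <<'E'
from cell import env
import cv2,numpy as np
for n in ["scene","side"]:
    p,d=env.camera(n); np.savez(f'/tmp/{n}.npz',p=p,d=d); cv2.imwrite(f'pics/{n}0.png',cv2.resize(p[:,:,::-1],(800,600),interpolation=cv2.INTER_CUBIC))
    c=env.get_calibration(n); print(n,np.round(c["K"],1).tolist(),np.round(c["cam_to_world"],3).tolist())
s=env.read_state();print(s["time"],s["tcp_pos"],s["eef_rot"],s["ft_force"])
E
```

```text
cell.py
pics
steer.py
scene [[428.8, 0.0, 257.6], [0.0, 428.8, 190.6], [0.0, 0.0, 1.0]] [[-0.768, 0.511, -0.385, 0.938], [0.64, 0.604, -0.475, 0.549], [-0.01, -0.611, -0.791, 0.928], [0.0, 0.0, 0.0, 1.0]]
side [[402.4, 0.0, 259.3], [0.0, 402.4, 190.5], [0.0, 0.0, 1.0]] [[-0.982, -0.132, 0.137, 0.432], [-0.191, 0.712, -0.676, 0.657], [-0.008, -0.69, -0.724, 0.788], [0.0, 0.0, 0.0, 1.0]]
0.1 [ 0.26297785 -0.53898144  0.23036207] [ 3.13999995e+00 -1.23697955e-04 -2.68774244e+00] [-0.35033232 -0.52875185 -0.84528906]
```
View pics/scene0.png

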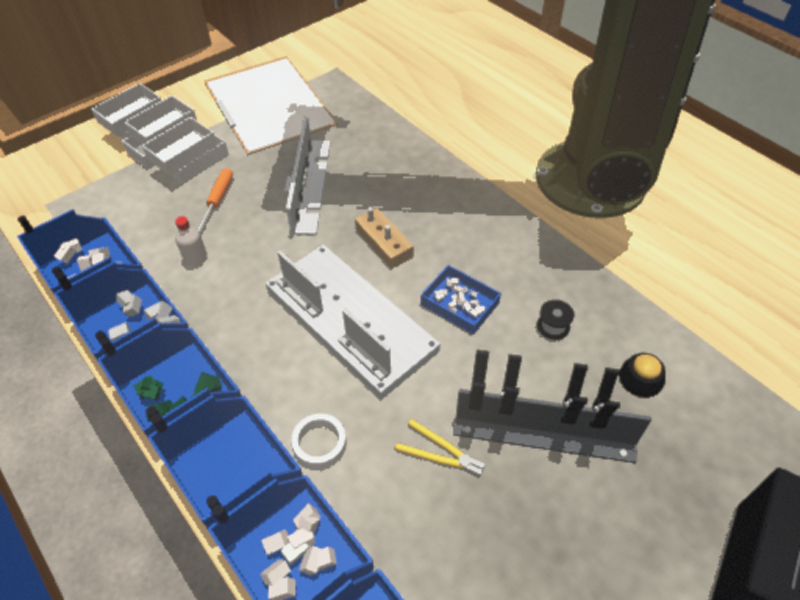

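View pics/side0.png

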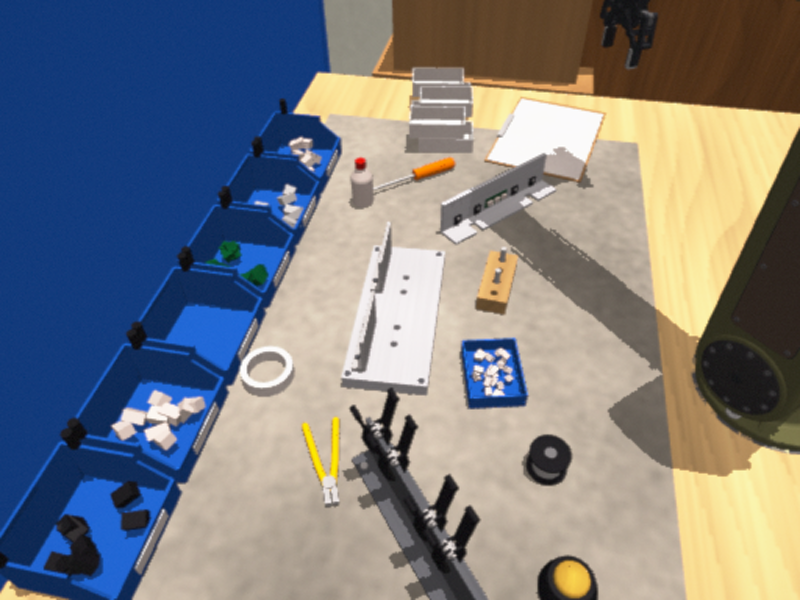

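The scene view shows 4 clamps on the strip (480–610, 380), the jig at the centre, the bracket at (310, 175), and the dowels in the holder at (370, 215) and (388, 232). Next I build a height map from the depth.

```bash
cat > h.py <<'E'
from cell import env
import cv2,numpy as np
from scipy.spatial.transform import Rotation as R
def cloud(n,pd=None):
    c=env.get_calibration(n); 
    p,d=pd if pd is not None else env.camera(n)
    K=c["K"];T=np.array(c["cam_to_world"]);v,u=np.nonzero(d>0);z=d[v,u]
    X=np.stack([(u-K[0][2])/K[0][0]*z,(v-K[1][2])/K[1][1]*z,z],1)@T[:3,:3].T+T[:3,3]
    return X,p[v,u]
def box(X):
    r=cv2.minAreaRect(X[:,:2].astype(np.float32)*1000);return np.round(r[0],1),np.round(r[1],1),round(r[2],1)
E
python3 - <<'E'
from h import *
img=np.zeros((800,600,3),np.uint8) # x 0.15..0.75 (row up), y -0.55..0.45? 
both=[]
for n in ["scene","side"]:
    f=np.load(f'/tmp/{n}.npz');X,c=cloud(n,(f['p'],f['d']));both.append(X);np.save(f'/tmp/X{n}.npy',X)
    r=(X[:,0]>.25)&(X[:,0]<.75)&(abs(X[:,1])<.5); print(n,'table z',np.median(X[r&(abs(X[:,2])<.02),2]))
H=np.full((600,800),-1.)
X=np.concatenate(both);X=X[(X[:,2]<.2)&(X[:,2]>-.02)]
i=((X[:,0]-.1)*1000).astype(int);j=((.4-X[:,1])*1000).astype(int);k=(i>=0)&(i<600)&(j>=0)&(j<800)
np.maximum.at(H,(599-i[k],j[k]),X[k,2])
g=np.clip((H+.01)/.16*255,0,255).astype(np.uint8);g=cv2.dilate(g,np.ones((2,2)))
o=cv2.applyColorMap(g,cv2.COLORMAP_TURBO)
for a in range(0,800,100):cv2.line(o,(a,0),(a,599),(255,255,255),1);cv2.putText(o,f"{.4-a/1000:.1f}",(a,12),0,.4,(255,255,255))
for a in range(0,600,100):cv2.line(o,(0,599-a),(799,599-a),(255,255,255),1);cv2.putText(o,f"{.1+a/1000:.1f}",(0,599-a),0,.4,(255,255,255))
cv2.imwrite('pics/hm.png',o)
E
```

```text
scene table z -0.0004711852774400005
side table z -0.00011192889603539591
```

View pics/hm.png

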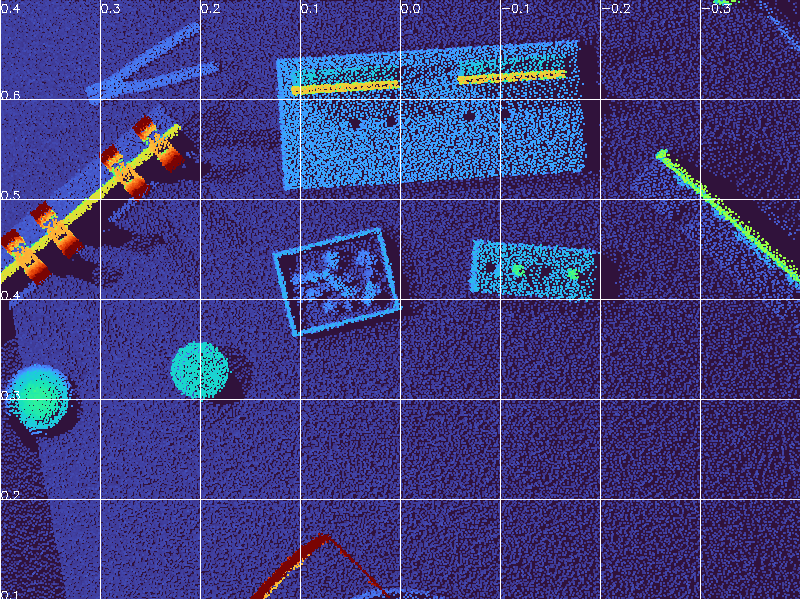

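The map shows the jig centred near (0.58, -0.03), the dowels at about (0.43, -0.117) and (0.425, -0.172), the bracket at x .41–.55, y -.26 to -.40, and the strip with clamps at upper left. Now I fit precise poses.

```bash
python3 - <<'E'
from h import *
def reg(X,x0,x1,y0,y1,z0,z1): return X[(X[:,0]>x0)&(X[:,0]<x1)&(X[:,1]>y0)&(X[:,1]<y1)&(X[:,2]>z0)&(X[:,2]<z1)]
for n in ["scene","side"]:
    X=np.load(f'/tmp/X{n}.npy'); print(n)
    P=reg(X,.48,.70,-.22,.16,.019,.029);print('plate',box(P),np.median(P[:,2]))
    F=reg(X,.58,.66,-.22,.16,.092,.1)
    print('fence L',box(F[F[:,1]>-.03]),'R',box(F[F[:,1]<-.03]),'z',np.median(F[:,2]),len(F))
    # plane of fence front face
    F=reg(X,.58,.66,-.22,.16,.035,.09); 
    if len(F)>50:
        a=np.polyfit(F[:,1],F[:,0],1);print('fence face x=%.4f y+%.4f'%tuple(a),len(F))
    Hd=reg(X,.38,.47,-.21,-.06,.027,.033);print('holder',box(Hd),np.median(Hd[:,2]))
    D=reg(X,.38,.47,-.21,-.06,.051,.06)
    for lo,hi in((-.145,-.06),(-.21,-.145)):
        q=D[(D[:,1]>lo)&(D[:,1]<hi)];print('dowel',np.round((q.min(0)+q.max(0))/2,4),np.round(q.mean(0),4),len(q))
    B=reg(X,.3,.6,-.6,-.22,.066,.075);
    if len(B): print('brk top',box(B),np.median(B[:,2]),len(B))
    S=reg(X,.25,.6,.2,.6,.08,.088);print('strip',box(S),len(S))
    C=reg(X,.25,.6,.15,.6,.115,.16);print('clamps',len(C))
    m=np.zeros((500,600),np.uint8);m[((C[:,0]-.2)*1000).astype(int),((C[:,1])*1000).astype(int)]=255
    m=cv2.dilate(m,np.ones((3,3)));k,l,st,ce=cv2.connectedComponentsWithStats(m)
    for i in range(1,k):
        if st[i,4]>60:
            idx=l[((C[:,0]-.2)*1000).astype(int),((C[:,1])*1000).astype(int)]==i;q=C[idx];print(' cl',box(q),'zmax',q[:,2].max().round(4),len(q))
E
```

```text
scene
plate (array([585.1, -31.4]), array([132.3, 303.2]), 3.6) 0.023055173630030956
fence L (array([613.4,  55.9]), array([  6.6, 104.7]), 3.9) R (array([ 624. , -111.2]), array([  7.5, 105.5]), 3.9) z 0.09359918598537026 132
fence face x=-0.0634 y+0.6189 658
holder (array([ 430.2, -132.2]), array([122. ,  51.9]), 85.2) 0.029149711979414517
dowel [ 0.43   -0.1181  0.0535] [ 0.431  -0.1175  0.0538] 11
dowel [ 0.4257 -0.1729  0.0546] [ 0.4256 -0.1731  0.0544] 10
brk top (array([ 538.8, -423.4]), array([267.5, 226.8]), 52.1) 0.06874175808500638 203
strip (array([460.5, 396.4]), array([ 95.4, 408. ]), 22.7) 382
clamps 1115
 cl (array([390.2, 588.9]), array([72.7, 21.9]), 0.1) zmax 0.1365 308
 cl (array([426.6, 360.9]), array([14.6, 18. ]), 38.5) zmax 0.1554 130
 cl (array([453.1, 329.6]), array([13.9, 18.9]), 36.9) zmax 0.1555 130
 cl (array([461.5, 390.8]), array([11.3, 18.7]), 34.1) zmax 0.1549 82
 cl (array([488.9, 359.5]), array([12.7, 19.5]), 28.0) zmax 0.1549 77
 cl (array([511.2, 262.2]), array([14.9, 18.6]), 48.2) zmax 0.1564 126
 cl (array([539.8, 228. ]), array([15., 18.]), 37
[... 642 characters left out ...]
3, -432.5]), array([271.8, 226.4]), 48.6) 0.06860778037552101 228
strip (array([490. , 320.8]), array([ 35.7, 260.3]), 40.6) 441
clamps 911
 cl (array([426.4, 360.5]), array([14.3, 18.4]), 39.0) zmax 0.1561 176
 cl (array([453.5, 328.7]), array([14.1, 19. ]), 39.1) zmax 0.1557 160
 cl (array([460.8, 389.8]), array([12.8, 18.2]), 40.5) zmax 0.1556 85
 cl (array([487.8, 358.7]), array([13.2, 19.8]), 47.6) zmax 0.1565 84
 cl (array([510.6, 260.8]), array([15.5, 19.8]), 38.4) zmax 0.1562 138
 cl (array([539.1, 227.7]), array([13.9, 19.4]), 41.0) zmax 0.1556 126
 cl (array([544.7, 290.7]), array([13., 19.]), 38.2) zmax 0.1561 73
 cl (array([575.2, 259. ]), array([11.9, 20.1]), 62.6) zmax 0.155 67
```

```bash
cat >> h.py <<'E'
def go(x,y,z,yaw):
    "print turn about tool z (do first), then tool-axis translation"
    s=env.read_state();y0=s["eef_rot"][2];dy=(yaw-y0+np.pi)%(2*np.pi)-np.pi
    d=np.array([x,y,z])-s["tcp_pos"]
    M=R.from_euler('xyz',[np.pi,0,yaw]).as_matrix()
    print('rz',round(-dy,4),'then dxyz',np.round(M.T@d,4),'t',round(s["time"],1))
E
python3 - <<'E'
from h import *
for n in ["scene","side"]:
    X=np.load(f'/tmp/X{n}.npy');B=X[(X[:,0]>.3)&(X[:,0]<.6)&(X[:,1]>-.52)&(X[:,1]<-.22)]
    W=B[(B[:,2]>.045)&(B[:,2]<.078)]
    # line fit ransac-ish
    v=np.array([-.66,-.75]);c=np.array([.48,-.33])
    for it in range(20):
        nrm=np.array([-v[1],v[0]]);q=W[abs((W[:,:2]-c)@nrm)<(.02 if it<8 else .009)];c=q[:,:2].mean(0);v=np.linalg.svd(q[:,:2]-c)[2][0];v*=-np.sign(v[0])
    t=q[(q[:,2]>.066)];s=(t[:,:2]-c)@v;m=c+v*(s.min()+s.max())/2
    w=(t[:,:2]-c)@nrm
    print(n,'wall mid',m,'len',np.ptp(s),'dir deg',np.degrees(np.arctan2(-v[1],-v[0])),'thick',np.percentile(w,[2,50,98]),'zmed',np.median(t[:,2]))
    print('top centre',m+nrm*(np.percentile(w,2)+np.percentile(w,98))/2)
f=np.load('/tmp/side.npz')['p'];cv2.imwrite('pics/brk.png',cv2.resize(f[90:165,270:365,::-1],(760,600),interpolation=cv2.INTER_CUBIC))
go(.43,-.145,.2,.062-np.pi)
E
```

```text
scene wall mid [ 0.45707857 -0.35960458] len 0.26778177871869374 dir deg 48.307543876923525 thick [-0.0029718   0.00146406  0.00535107] zmed 0.06870205709641919
top centre [ 0.4579669  -0.36039584]
side wall mid [ 0.4559942  -0.35998562] len 0.2717901526675389 dir deg 48.2695682413339 thick [-0.00352787  0.00130431  0.00711514] zmed 0.0685720608898287
top centre [ 0.45733276 -0.36117951]
rz 0.3919 then dxyz [-0.1911  0.3829  0.0304] t 0.1
```

View pics/brk.png

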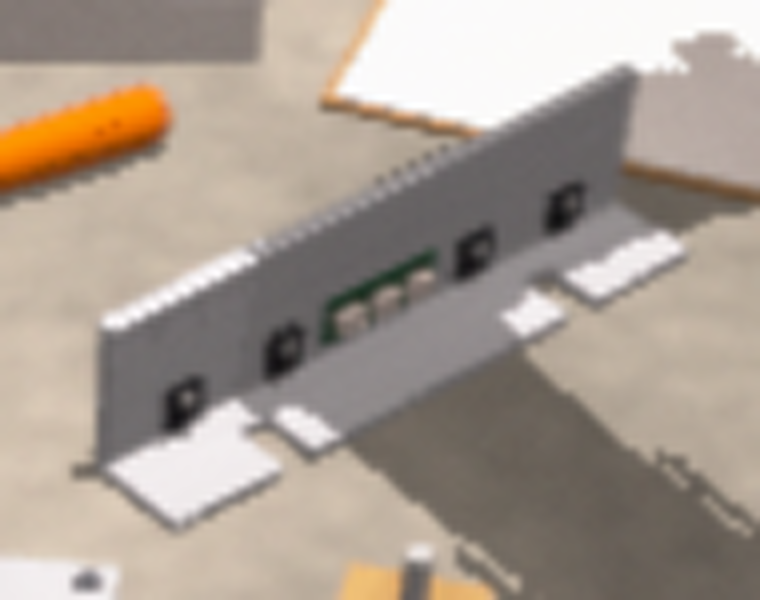

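The wall carries its transistors on the lower half, so the clamp pads (31 mm below the top) clear them. Now I move over the dowels.

The manual's scale: shifts go in units of 25 mm and turns go in units of 0.25 rad. Converting my numbers, 0.027 m is 1.08, -0.014 m is -0.56, 0.098 rad is 0.392.

```bash
python3 steer.py '[[0,0,0,0,0,0.392],[0,0,0,0,0,0.392],[0,0,0,0,0,0.392],[0,0,0,0,0,0.392],[-0.56,1.08,0,0,0,0],[-0.56,1.08,0,0,0,0],[-0.56,1.08,0,0,0,0],[-0.56,1.08,0,0,0,0],[-0.56,1.08,0,0,0,0],[-0.56,1.08,0,0,0,0]]' 0.04
python3 steer.py '[[-0.56,1.08,0.16,0,0,0],[-0.56,1.08,0.16,0,0,0],[-0.56,1.08,0.16,0,0,0],[-0.56,1.08,0.16,0,0,0],[-0.56,1.08,0.16,0,0,0],[-0.56,1.08,0.16,0,0,0],[-0.56,1.08,0.16,0,0,0],[-0.4,1.28,0,0,0,0],[0,0,0,0,0,0],[0,0,0,0,0,0]]'
python3 - <<'E'
from h import *
go(.43,-.145,.2,.062-np.pi)
s=env.read_state();print(s["tcp_pos"],s["eef_rot"],s["qpos"].round(3) if hasattr(s["qpos"],'round') else s["qpos"])
p,d=env.camera("wrist");c=env.get_calibration("wrist");print(np.round(c["K"],1).tolist(),np.round(c["cam_to_world"],3).tolist())
np.savez('/tmp/w1.npz',p=p,d=d,**{k:np.array(c[k]) for k in("K","cam_to_world")})
cv2.imwrite('pics/w1.png',p[:,:,::-1])
E
```

```text
time: 0.93
tcp_pos: [0.337, -0.3709, 0.2308]
eef_rot: [3.141, -0.0, -3.08]
ft_force: [0.8, -0.5, 0.5]
grip_width: 0.0399
gripper_force: 0.0
time: 1.77
tcp_pos: [0.4312, -0.1437, 0.2029]
eef_rot: [3.141, -0.001, -3.076]
ft_force: [-0.9, -0.4, -0.5]
grip_width: 0.0398
gripper_force: 0.0
rz 0.0033 then dxyz [ 0.0013 -0.0013  0.0029] t 1.8
[ 0.43122206 -0.14366584  0.20291218] [ 3.14130612e+00 -6.42128180e-04 -3.07630892e+00] [ 0.125 -0.36  -0.321 -0.    -1.611 -1.631]
[[324.0, 0.0, 254.8], [0.0, 324.0, 195.1], [0.0, 0.0, 1.0]] [[-0.064, 0.955, 0.289, 0.357], [0.998, 0.061, 0.019, -0.15], [0.0, 0.29, -0.957, 0.345], [0.0, 0.0, 0.0, 1.0]]
```

View pics/w1.png

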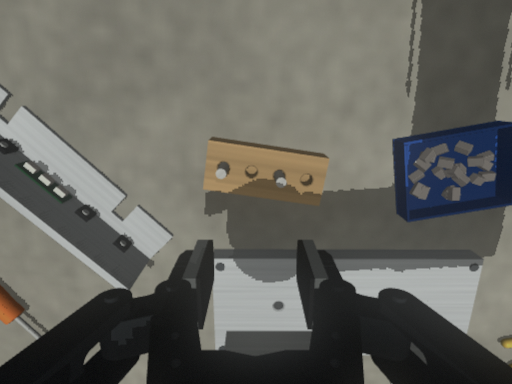

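The wrist view shows the dowel tops at (222,173) and (281,181), the holder holes between, and a jig hole at (278,305).

```bash
python3 - <<'E'
from h import *
f=np.load('/tmp/w1.npz');K=f['K'];T=f['cam_to_world'];d=f['d']
def w(u,v,z): return (np.array([(u-K[0,2])/K[0,0]*z,(v-K[1,2])/K[1,1]*z,z])@T[:3,:3].T+T[:3,3])
v,u=np.nonzero(d>0);P=np.stack([w(a,b,d[b,a]) for a,b in zip(u,v)])
for u0,v0 in((222,173),(281,181)):
    m=(abs(u-u0)<14)&(abs(v-v0)<14)
    for lo,hi in((.053,.062),(.034,.053)):
        k=m&(P[:,2]>lo)&(P[:,2]<hi);q=P[k]
        if len(q): print(lo,np.round((q.min(0)+q.max(0))/2,4),np.round(np.median(q,0),4),np.round(np.ptp(q,0),4),len(q),'pix',u[k].min(),u[k].max(),v[k].min(),v[k].max())
m=(P[:,2]>.027)&(P[:,2]<.033)&(P[:,1]<-.05)&(P[:,1]>-.21)&(P[:,0]<.48);print('holder',box(P[m]),np.median(P[m,2]))
E
```

```text
0.053 [ 0.4268 -0.1773  0.0554] [ 0.4265 -0.1772  0.0557] [0.01   0.0094 0.0047] 93 pix 215 225 168 179
0.034 [ 0.424  -0.1764  0.0436] [ 0.4227 -0.1752  0.0445] [0.005  0.0086 0.0186] 44 pix 217 227 164 173
0.053 [ 0.4311 -0.1213  0.0551] [ 0.4312 -0.1214  0.0556] [0.009  0.0087 0.0039] 89 pix 276 285 177 187
0.034 [ 0.4292 -0.1217  0.0438] [ 0.4274 -0.1233  0.0451] [0.0059 0.0092 0.018 ] 51 pix 274 284 173 182
holder (array([ 430.4, -135.3]), array([120.3,  50.6]), 85.1) 0.029871259225354385
```

```bash
A='dummy'
python3 steer.py '[[0,0,0,0,0,-0.48],[0,0,0,0,0,-0.48],[0,0,0,0,0,-0.48],[0,0,0,0,0,-0.48],[0,0,0,0,0,-0.48],[0,0,0,0,0,-0.48],[0,0,0,0,0,-0.48],[0,0,0,0,0,-0.48],[0,0,0,0,0,-0.48],[0,0,0,0,0,-0.48]]' >/dev/null
python3 steer.py '[[0,0,0,0,0,-0.48],[0,0,0,0,0,-0.48],[0,0,0,0,0,-0.48],[0,0,0,0,0,-0.48],[0,0,0,0,0,-0.48],[0,0,0,0,0,-0.48],[0,0,0,0,0,-0.48],[0,0,0,0,0,-0.48],[0,0,0,0,0,-0.48],[0,0,0,0,0,-0.48]]' >/dev/null
python3 steer.py '[[0,0,0,0,0,-0.48],[0,0,0,0,0,-0.48],[0,0,0,0,0,-0.48],[0,0,0,0,0,-0.48],[0,0,0,0,0,-0.48],[0,0,0,0,0,-0.48],[0,0,0,0,0,0],[0,0,0,0,0,0],[0,0,0,0,0,0]]'
cat >> h.py <<'E'
def wshot(name):
    p,d=env.camera("wrist");c=env.get_calibration("wrist")
    cv2.imwrite(f'pics/{name}.png',p[:,:,::-1]);K=np.array(c["K"]);T=np.array(c["cam_to_world"])
    v,u=np.mgrid[0:384,0:512];X=np.stack([(u-K[0,2])/K[0,0]*d,(v-K[1,2])/K[1,1]*d,d],-1)@T[:3,:3].T+T[:3,3];X[d<=0]=np.nan
    np.savez(f'/tmp/{name}.npz',p=p,X=X,K=K,T=T);return p,X,K,T
def pix(P,K,T):
    q=(np.asarray(P)-T[:3,3])@T[:3,:3];return q[:2]/q[2]*[K[0,0],K[1,1]]+K[:2,2]
def near(X,x,y,r,z0,z1): 
    f=X.reshape(-1,3);f=f[np.isfinite(f[:,0])];return f[(np.hypot(f[:,0]-x,f[:,1]-y)<r)&(f[:,2]>z0)&(f[:,2]<z1)]
E
python3 - <<'E'
from h import *
p,X,K,T=wshot('w2')
for x,y in((.4265,-.175),(.431,-.12)):
    q=near(X,x,y,.018,.053,.062);print(np.round((q.min(0)+q.max(0))/2,4),np.round(np.median(q,0),4),len(q))
q=near(X,.43,-.135,.08,.027,.033);print('holder',box(q),len(q))
E
```

```text
time: 4.23
tcp_pos: [0.4308, -0.1457, 0.2032]
eef_rot: [-3.142, 0.0, 0.036]
ft_force: [-0.1, -0.2, 0.5]
grip_width: 0.0402
gripper_force: 0.0
[ 0.4267 -0.1752  0.055 ] [ 0.4268 -0.1752  0.0554] 93
[ 0.4312 -0.1194  0.0554] [ 0.4312 -0.1195  0.0556] 88
holder (array([ 429.6, -133.5]), array([120.2,  50.7]), 85.2) 5366
```

Scaled: 0.016 m is 0.64, -0.0145 m is -0.58, -0.013 rad is -0.052.

```bash
python3 steer.py '[[0.64,-0.58,0,0,0,-0.052],[0.64,-0.58,0,0,0,-0.052],[0.64,-0.58,0,0,0,0],[0.64,-0.58,0,0,0,0],[0.64,-0.58,0,0,0,0],[0.64,-0.58,0,0,0,0],[0.64,-0.58,0,0,0,0],[0.64,-0.58,0,0,0,0],[0,0,0,0,0,0],[0,0,0,0,0,0]]'
python3 - <<'E'
from h import *
p,X,K,T=wshot('w3')
b=np.array([0,.001,0])
q=near(X,.585,-.031,.17,.022,.026);print('plate',box(q-b),len(q))
f=near(X,.618,-.03,.15,.0915,.098);
for s in(1,-1):
    k=f[(f[:,1]+.03)*s>.02];print('fence',box(k-b),len(k),np.median(k[:,2]))
g=cv2.cvtColor(p,cv2.COLOR_RGB2GRAY);g4=cv2.resize(g,None,fx=4,fy=4,interpolation=cv2.INTER_CUBIC)
cy,sy=np.cos(.062),np.sin(.062)
for y in(75,40,-40,-75):
    P=np.array([.5853-.004*cy-y*1e-3*sy,-.031-.004*sy+y*1e-3*cy,.024])+b;u=pix(P,K,T);print(y,P.round(4),u.round(1))
    u0=u.astype(int);w=g[u0[1]-14:u0[1]+15,u0[0]-14:u0[0]+15];bg=np.median(w);v,uu=np.nonzero(w<bg*.62)
    c=np.array([(uu.min()+uu.max())/2,(v.min()+v.max())/2])+u0-14;print('  dark',bg,c,np.ptp(uu),np.ptp(v),len(v))
    ray=np.array([(c[0]-K[0,2])/K[0,0],(c[1]-K[1,2])/K[1,1],1])@T[:3,:3].T;print('  world',(T[:3,3]+ray*(.024-T[2,3])/ray[2]-b).round(4))
E
```

```text
time: 5.12
tcp_pos: [0.5519, -0.021, 0.2025]
eef_rot: [3.141, 0.002, 0.066]
ft_force: [-1.6, -0.7, 0.9]
grip_width: 0.0399
gripper_force: 0.0
plate (array([535.4, -36.2]), array([230.3, 300.9]), 3.6) 33719
fence (array([612.7,  52.8]), array([  5.9, 103.5]), 3.7) 1131 0.09408735577983035
fence (array([ 623.5, -115.1]), array([  5.8, 104.3]), 3.5) 1112 0.09404503362171782
75 [0.5767 0.0446 0.024 ] [189.2 144.1]Traceback (most recent call last):
  File "<stdin>", line 13, in <module>
    return umr_minimum(a, axis, None, out, keepdims, initial, where)
ValueError: zero-size array to reduction operation minimum which has no identity
```

View pics/w3.png

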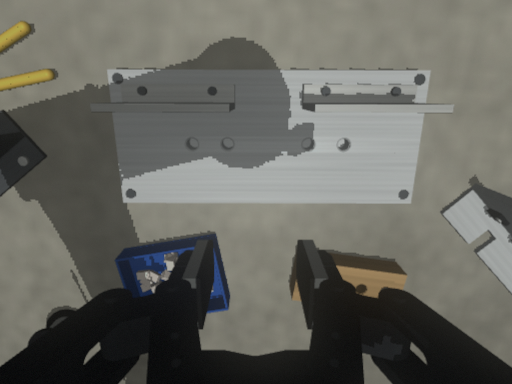

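The wrist view shows the jig holes at about (193,144), (228,143), (307,143), (344,144), with the fence halves above them.

```bash
python3 - <<'E'
from h import *
f=np.load('/tmp/w3.npz');X=f['X'];K=f['K'];T=f['T'];b=np.array([0,.001,0])
g=cv2.cvtColor(f['p'],cv2.COLOR_RGB2GRAY).astype(float)
pts=[]
for c in((193,144),(228,143),(307,143),(344,144)):
    w=X[c[1]-12:c[1]+13,c[0]-12:c[0]+13,2];v,u=np.nonzero(w<.021)
    e=np.array([(u.min()+u.max())/2+c[0]-12,(v.min()+v.max())/2+c[1]-12])
    ray=np.array([(e[0]-K[0,2])/K[0,0],(e[1]-K[1,2])/K[1,1],1])@T[:3,:3].T
    P=T[:3,3]+ray*(.024-T[2,3])/ray[2]-b;pts.append(P);print(e,np.ptp(u),np.ptp(v),P.round(4),w.min())
pts=np.array(pts);m=pts.mean(0);a=np.polyfit(pts[:,1],pts[:,0],1);print('mid',m,'slope',a[0],'span',np.linalg.norm(pts[0]-pts[3]))
th=.064;print('origin from holes',m[:2]+.004*np.array([np.cos(th),np.sin(th)]))
E
```

```text
[191.5 144. ] 11 10 [0.5769 0.0413 0.024 ] nan
[227. 144.] 10 10 [0.5792 0.0063 0.024 ] nan
[307. 144.] 10 10 [ 0.5843 -0.0725  0.024 ] nan
[342.5 144.5] 11 11 [ 0.5861 -0.1076  0.024 ] 0.004376587861216252
mid [ 0.58161615 -0.03313725  0.024     ] slope -0.06285197811100686 span 0.1492007545561075
origin from holes [ 0.58560796 -0.03288143]
```

```bash
python3 steer.py '[[-0.84,0.62,0,0,0,0],[-0.84,0.62,0,0,0,0],[-0.84,0.62,0.4,0,0,0],[-0.84,0.62,0.4,0,0,0],[-0.84,0.62,0.4,0,0,0],[-0.84,0.62,0.4,0,0,0],[0,0,0.8,0,0,0],[0,0,0.8,0,0,0],[0,0,0,0,0,0],[0,0,0,0,0,0]]'
python3 -c "
from h import *
go(.4312,-.1204,.033,.0635)"
```

```text
time: 6.0
tcp_pos: [0.4313, -0.1233, 0.1233]
eef_rot: [3.141, 0.001, 0.065]
ft_force: [-0.2, 0.1, 1.3]
grip_width: 0.0399
gripper_force: 0.0
rz 0.0014 then dxyz [ 0.0001 -0.0029  0.0903] t 6.0
```

Scaled: 0.015 m is 0.6, -0.003 m is -0.12.

```bash
python3 steer.py '[[0,-0.12,0.6,0,0,0],[0,0,0.6,0,0,0],[0,0,0.6,0,0,0],[0,0,0.6,0,0,0],[0,0,0.6,0,0,0],[0,0,0.6,0,0,0],[0,0,0,0,0,0],[0,0,0,0,0,0]]'
python3 steer.py '[[0,0,0,0,0,0],[0,0,0,0,0,0],[0,0,0,0,0,0],[0,0,0,0,0,0],[0,0,0,0,0,0],[0,0,0,0,0,0]]' 0.0
python3 steer.py '[[0,0,-0.4,0,0,0],[0,0,-0.8,0,0,0],[0,0,-1.2,0,0,0],[0,0,-0.8,0,0,0],[0,0,0,0,0,0],[0,0,0,0,0,0]]'
python3 -c "
from h import *
go(.5862,-.1082,.1,.0635)"
```

```text
time: 6.67
tcp_pos: [0.4323, -0.1198, 0.0344]
eef_rot: [3.141, -0.0, 0.066]
ft_force: [0.5, -0.3, 0.3]
grip_width: 0.0399
gripper_force: 0.0
time: 7.17
tcp_pos: [0.4329, -0.1196, 0.0349]
eef_rot: [3.141, -0.003, 0.067]
ft_force: [-0.9, 1.5, 4.9]
grip_width: 0.0078
gripper_force: 58.7
time: 7.67
tcp_pos: [0.4325, -0.1195, 0.1149]
eef_rot: [-3.141, -0.003, 0.066]
ft_force: [-0.9, 0.5, -0.5]
grip_width: 0.0074
gripper_force: 58.8
rz 0.0027 then dxyz [ 0.1541 -0.0015  0.0149] t 7.7
```

```bash
python3 steer.py '[[1.04,0,0,0,0,0],[1.04,0,0,0,0,0],[1.04,0,0,0,0,0],[1.04,0,0,0,0,0],[1.04,0,0,0,0,0],[1.04,-0.06,0,0,0,0],[0,0,1,0,0,0],[0,0,1,0,0,0],[0,0,0,0,0,0],[0,0,0,0,0,0]]'
python3 - <<'E'
from h import *
s=env.read_state();print(s["tcp_pos"],s["eef_rot"])
t=s["tcp_pos"];o=[]
for n in("scene","side"):
    p,d=env.camera(n);X,_=cloud(n,(p,d));q=X[(np.hypot(X[:,0]-t[0],X[:,1]-t[1])<.015)&(X[:,2]>t[2]-.022)&(X[:,2]<t[2]-.004)]
    print(n,len(q),np.round(q.min(0),4),np.round(q.max(0),4),np.round(q.mean(0),4))
    c=env.get_calibration(n);T=np.array(c["cam_to_world"]);K=np.array(c["K"]);u=pix(t,K,T).astype(int);print(u)
    w=p[u[1]-35:u[1]+35,u[0]-35:u[0]+35,::-1];o.append(cv2.resize(w,(400,400),interpolation=cv2.INTER_CUBIC))
    # circle-fit xy (visible half), fixed r=5mm
    from scipy.optimize import least_squares
    r=least_squares(lambda c:np.hypot(q[:,0]-c[0],q[:,1]-c[1])-.005,q.mean(0)[:2]+T[:2,2]*.003,loss='soft_l1',f_scale=.001);print('axis',r.x.round(4))
cv2.imwrite('pics/ins1.png',np.hstack(o))
E
```

```text
time: 8.5
tcp_pos: [0.5858, -0.108, 0.0611]
eef_rot: [3.141, 0.005, 0.066]
ft_force: [0.7, 0.2, 0.8]
grip_width: 0.0076
gripper_force: 58.8
[ 0.58576646 -0.10801712  0.06107198] [3.14140569 0.00541212 0.06612527]
scene 10 [ 0.5799 -0.1072  0.0403] [ 0.5872 -0.0986  0.051 ] [ 0.5847 -0.1028  0.0455]
[204 173]
axis [ 0.5826 -0.1064]
side 14 [ 0.5812 -0.1084  0.0399] [ 0.587  -0.1025  0.056 ] [ 0.5841 -0.1046  0.0475]
[259 166]
axis [ 0.5858 -0.1087]
```

View pics/ins1.png

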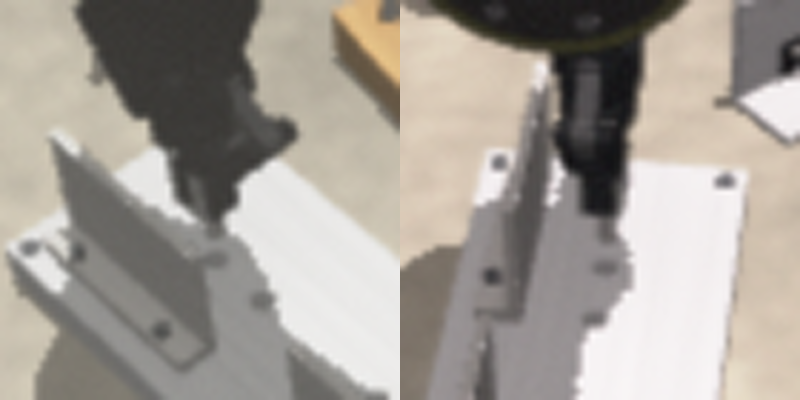

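Both views show the dowel held just above the outer right hole (scene crop (215,225), hole (210,258)). I lower it slowly.

Scaled: 0.0017 m is 0.068, 0.004 m is 0.16.

```bash
python3 steer.py '[[0.068,0,0.12,0,0,0],[0,0,0.16,0,0,0],[0,0,0.12,0,0,0],[0,0,0.12,0,0,0],[0,0,0.08,0,0,0],[0,0,0.08,0,0,0],[0,0,0,0,0,0]]'
python3 steer.py '[[0,0,0.08,0,0,0],[0,0,0.08,0,0,0],[0,0,0,0,0,0]]'
```

```text
time: 9.18
tcp_pos: [0.589, -0.1077, 0.0461]
eef_rot: [-3.142, 0.0, 0.066]
ft_force: [0.2, -0.1, -0.1]
grip_width: 0.0075
gripper_force: 59.0
time: 9.43
tcp_pos: [0.5888, -0.1073, 0.0416]
eef_rot: [-3.141, 0.001, 0.066]
ft_force: [-0.5, 3.2, 0.3]
grip_width: 0.0079
gripper_force: 59.1
```

Scaled: 0.002 m is 0.08, -0.0008 m is -0.032.

```bash
python3 steer.py '[[-0.032,0,0.08,0,0,0],[0,0,0.08,0,0,0],[0,0,0.08,0,0,0],[0,0,0,0,0,0]]'
python3 steer.py '[[0,0,0.08,0,0,0],[0,0,0.08,0,0,0],[0,0,0,0,0,0]]'
```

```text
time: 9.77
tcp_pos: [0.5883, -0.1074, 0.0357]
eef_rot: [-3.141, 0.0, 0.066]
ft_force: [-0.9, 3.4, -0.1]
grip_width: 0.0072
gripper_force: 59.0
time: 10.02
tcp_pos: [0.5883, -0.1074, 0.0319]
eef_rot: [-3.141, 0.0, 0.066]
ft_force: [-0.6, 4.2, 1.1]
grip_width: 0.0076
gripper_force: 59.1
```

```bash
python3 steer.py '[[0,0,0.06,0,0,0],[0,0,0.06,0,0,0],[0,0,0,0,0,0]]'
```

```text
time: 10.27
tcp_pos: [0.5884, -0.1074, 0.0292]
eef_rot: [-3.141, -0.0, 0.066]
ft_force: [-1.0, 5.3, 2.4]
grip_width: 0.0075
gripper_force: 59.3
```

The manual's scale: shifts go in units of 25 mm and turns go in units of 0.25 rad. Converting my numbers, -0.035 m is -1.4, -0.03 m is -1.2.

```bash
python3 steer.py '[[0,0,0,0,0,0],[0,0,0,0,0,0],[0,0,0,0,0,0],[0,0,0,0,0,0],[0,0,-0.4,0,0,0],[0,0,-1.2,0,0,0],[0,0,-1.4,0,0,0],[0,0,-1.4,0,0,0],[-0.8,0,-1.4,0,0,0],[-1.2,0,-0.8,0,0,0]]' 0.04
python3 steer.py '[[-0.8,0,0,0,0,0],[0,0,0,0,0,0],[0,0,0,0,0,0]]'
python3 - <<'E'
from h import *
p,X,K,T=wshot('w4')
q=near(X,.587,-.106,.015,.04,.08);print('dowel top',np.round((q.min(0)+q.max(0))/2,4),np.round(np.percentile(q,[5,50,95],axis=0),4),len(q))
q=near(X,.426,-.175,.018,.053,.062);print('d1',np.round((q.min(0)+q.max(0))/2,4),len(q))
go(.4279,-.1755,.033,.0635)
E
```

```text
time: 11.1
tcp_pos: [0.5396, -0.1116, 0.1989]
eef_rot: [3.14, -0.004, 0.066]
ft_force: [-0.4, 0.3, 1.6]
grip_width: 0.0402
gripper_force: 0.0
time: 11.35
tcp_pos: [0.5183, -0.1126, 0.1961]
eef_rot: [-3.141, -0.003, 0.066]
ft_force: [0.9, -0.2, -0.1]
grip_width: 0.04
gripper_force: 0.0
dowel top [ 0.5863 -0.1072  0.0481] [[ 0.5825 -0.111   0.0473]
 [ 0.5863 -0.107   0.0485]
 [ 0.5901 -0.1033  0.0496]] 106Traceback (most recent call last):
  File "<stdin>", line 4, in <module>
    return umr_minimum(a, axis, None, out, keepdims, initial, where)
ValueError: zero-size array to reduction operation minimum which has no identity
```

Scaled: 0.025 m is 1, -0.022 m is -0.88.

```bash
python3 steer.py '[[-0.88,0.56,0,0,0,0],[-0.88,0.56,0,0,0,0],[-0.88,0.56,1,0,0,0],[-0.88,0.56,1,0,0,0],[0,0,1,0,0,0],[0,0,0,0,0,0],[0,0,0,0,0,0]]'
python3 -c "
from h import *
go(.4272,-.1757,.0345,.0635)"
```

```text
time: 11.98
tcp_pos: [0.434, -0.1743, 0.1184]
eef_rot: [3.141, 0.003, 0.066]
ft_force: [0.6, 0.2, 0.6]
grip_width: 0.04
gripper_force: 0.0
rz 0.0024 then dxyz [-0.0068  0.0009  0.0839] t 12.0
```

Scaled: 0.018 m is 0.72, 0.012 m is 0.48.

```bash
python3 steer.py '[[-0.28,0.04,0.48,0,0,0],[0,0,0.72,0,0,0],[0,0,0.72,0,0,0],[0,0,0.72,0,0,0],[0,0,0.72,0,0,0],[0,0,0,0,0,0],[0,0,0,0,0,0]]'
python3 steer.py '[[0,0,0,0,0,0],[0,0,0,0,0,0],[0,0,0,0,0,0],[0,0,0,0,0,0],[0,0,0,0,0,0],[0,0,0,0,0,0]]' 0.0
python3 steer.py '[[0,0,-0.4,0,0,0],[0,0,-0.8,0,0,0],[0,0,-1.2,0,0,0],[0,0,-0.8,0,0,0],[0,0,0,0,0,0],[0,0,0,0,0,0]]'
python3 -c "
from h import *
go(.5771,.0423,.062,.0635)"
```

```text
time: 12.57
tcp_pos: [0.4284, -0.1755, 0.0364]
eef_rot: [3.141, 0.001, 0.067]
ft_force: [0.2, 0.3, 0.2]
grip_width: 0.0399
gripper_force: 0.0
time: 13.07
tcp_pos: [0.4287, -0.1757, 0.0371]
eef_rot: [3.141, -0.003, 0.066]
ft_force: [0.6, 1.3, 6.5]
grip_width: 0.0074
gripper_force: 58.7
time: 13.57
tcp_pos: [0.4281, -0.1756, 0.117]
eef_rot: [-3.142, -0.003, 0.066]
ft_force: [-0.0, 0.4, -0.7]
grip_width: 0.0073
gripper_force: 58.9
rz 0.0026 then dxyz [ 0.1625 -0.208   0.055 ] t 13.6
```

Scaled: -0.026 m is -1.04, 0.0205 m is 0.82.

```bash
python3 steer.py '[[0.82,-1.04,0,0,0,0],[0.82,-1.04,0,0,0,0],[0.82,-1.04,0,0,0,0],[0.82,-1.04,0,0,0,0],[0.82,-1.04,0,0,0,0],[0.82,-1.04,0,0,0,0],[0.82,-1.04,0,0,0,0],[0.82,-1.04,0,0,0,0],[0,0,0,0,0,0],[0,0,0,0,0,0]]'
python3 steer.py '[[0,0,1,0,0,0],[0,0,1.2,0,0,0],[0,0,0,0,0,0],[0,0,0,0,0,0]]'
python3 -c "
from h import *
go(.5786,.0423,.05,.0635)"
```

```text
time: 14.4
tcp_pos: [0.5768, 0.0439, 0.1132]
eef_rot: [3.141, 0.004, 0.068]
ft_force: [-0.6, -1.0, -1.2]
grip_width: 0.0072
gripper_force: 58.9
time: 14.73
tcp_pos: [0.5756, 0.0415, 0.0588]
eef_rot: [3.14, 0.004, 0.065]
ft_force: [0.2, -0.1, 1.2]
grip_width: 0.0073
gripper_force: 58.9
rz 0.0019 then dxyz [ 0.003  -0.0006  0.0088] t 14.7
```

Scaled: 0.004 m is 0.16, 0.003 m is 0.12.

```bash
python3 steer.py '[[0.12,-0.024,0,0,0,0],[0,0,0,0,0,0],[0,0,0.16,0,0,0],[0,0,0.12,0,0,0],[0,0,0,0,0,0]]'
python3 steer.py '[[0,0,0.08,0,0,0],[0,0,0.08,0,0,0],[0,0,0.08,0,0,0],[0,0,0,0,0,0]]'
```

```text
time: 15.15
tcp_pos: [0.5801, 0.0437, 0.053]
eef_rot: [-3.141, 0.001, 0.066]
ft_force: [0.1, 0.4, -0.1]
grip_width: 0.0074
gripper_force: 58.9
time: 15.48
tcp_pos: [0.58, 0.0436, 0.0467]
eef_rot: [3.142, 0.001, 0.066]
ft_force: [-0.1, -1.1, -1.1]
grip_width: 0.0071
gripper_force: 58.9
```

Scaled: -0.0012 m is -0.048, 0.002 m is 0.08.

```bash
python3 steer.py '[[-0.048,0.04,0,0,0,0],[0,0,0,0,0,0],[0,0,0.08,0,0,0],[0,0,0.08,0,0,0],[0,0,0,0,0,0]]'
python3 steer.py '[[0,0,0.08,0,0,0],[0,0,0.08,0,0,0],[0,0,0,0,0,0]]'
```

```text
time: 15.9
tcp_pos: [0.5789, 0.0426, 0.0427]
eef_rot: [-3.141, 0.001, 0.066]
ft_force: [1.2, 0.1, -0.7]
grip_width: 0.0073
gripper_force: 58.9
time: 16.15
tcp_pos: [0.579, 0.0426, 0.0387]
eef_rot: [-3.141, 0.001, 0.066]
ft_force: [0.4, -0.2, -0.7]
grip_width: 0.0072
gripper_force: 58.9
```

Scaled: 0.002 m is 0.08, 0.0015 m is 0.06.

```bash
python3 steer.py '[[0,0,0.08,0,0,0],[0,0,0.08,0,0,0],[0,0,0.08,0,0,0],[0,0,0.06,0,0,0],[0,0,0,0,0,0]]'
python3 steer.py '[[0,0,0,0,0,0],[0,0,0,0,0,0],[0,0,0,0,0,0],[0,0,0,0,0,0],[0,0,-0.4,0,0,0],[0,0,-1.2,0,0,0],[0,0,-1.4,0,0,0],[0,0,-1.4,0,0,0],[-0.8,0,-1.4,0,0,0],[-1.2,0,-0.8,0,0,0]]' 0.04
python3 steer.py '[[-0.8,0.6,0,0,0,0],[0,0.8,0,0,0,0],[0,0,0,0,0,0],[0,0,0,0,0,0]]'
python3 - <<'E'
from h import *
p,X,K,T=wshot('w5')
for c in((.577,.043),(.587,-.107)):
    q=near(X,*c,.015,.04,.08);print('dowel top',np.round((q.min(0)+q.max(0))/2,4),np.round(np.median(q[:,2]),4),len(q))
Xs,_=cloud("scene");B=Xs[(Xs[:,0]>.3)&(Xs[:,0]<.6)&(Xs[:,1]>-.52)&(Xs[:,1]<-.2)];print('brk pts')
W=B[(B[:,2]>.045)&(B[:,2]<.078)]
v=np.array([-.66,-.75]);c=np.array([.456,-.36])
for it in range(20):
    nrm=np.array([-v[1],v[0]]);q=W[abs((W[:,:2]-c)@nrm)<(.02 if it<8 else .009)];c=q[:,:2].mean(0);v=np.linalg.svd(q[:,:2]-c)[2][0];v*=-np.sign(v[0])
t=q[(q[:,2]>.066)];s=(t[:,:2]-c)@v;w=(t[:,:2]-c)@nrm;m=c+v*(s.min()+s.max())/2+nrm*(np.percentile(w,2)+np.percentile(w,98))/2
print(m,np.ptp(s),np.degrees(np.arctan2(-v[1],-v[0])))
go(.457,-.3625,.15,np.radians(48.3-90)+0)
E
```

```text
time: 16.57
tcp_pos: [0.5791, 0.0426, 0.0315]
eef_rot: [-3.142, 0.0, 0.066]
ft_force: [-0.1, -0.1, 0.1]
grip_width: 0.0075
gripper_force: 59.0
time: 17.4
tcp_pos: [0.5305, 0.0389, 0.2014]
eef_rot: [3.141, -0.004, 0.065]
ft_force: [-0.1, -0.7, 1.2]
grip_width: 0.0401
gripper_force: 0.0
time: 17.73
tcp_pos: [0.5116, 0.0025, 0.1979]
eef_rot: [-3.141, -0.002, 0.065]
ft_force: [1.0, 1.1, -0.2]
grip_width: 0.0402
gripper_force: 0.0
dowel top [0.5763 0.0426 0.0458] 0.0489 116
dowel top [ 0.586  -0.1064  0.0457] 0.0488 147
brk pts
[ 0.45875152 -0.35982076] 0.271824421041972 48.290371301273396
rz 0.7937 then dxyz [0.2024 0.3094 0.047 ] t 17.8
```

Both dowels are home (tops at about 49 mm, both over the outer holes), and the bracket hasn't moved. Next I turn and go over the bracket.

Scaled: 0.118 rad is 0.472.

```bash

python3 steer.py '[[0,0,0,0,0,0.472],[0,0,0,0,0,0.472],[0,0,0,0,0,0.472],[0,0,0,0,0,0.472],[0,0,0,0,0,0.472],[0,0,0,0,0,0.472],[0,0,0,0,0,0.472],[0,0,0,0,0,0.472],[0,0,0,0,0,0.472],[0,0,0,0,0,0.472]]' 0.04 >/dev/null
python3 steer.py '[[0,0,0,0,0,0.472],[0,0,0,0,0,0.472],[0,0,0,0,0,0.472],[0,0,0,0,0,0.472],[0,0,0,0,0,0.472],[0,0,0,0,0,0.472],[0,0,0,0,0,0.472],[0,0,0,0,0,0.472],[0,0,0,0,0,0.472],[0,0,0,0,0,0.472]]' >/dev/null
python3 steer.py '[[0.96,-0.64,0,0,0,0],[0.96,-0.64,0,0,0,0],[0.96,-0.64,0,0,0,0],[0.96,-0.64,0,0,0,0],[0.96,-0.64,0,0,0,0],[0.96,-0.64,0,0,0,0],[0.96,-0.64,0,0,0,0],[0.96,-0.64,0,0,0,0],[0.96,-0.64,0,0,0,0],[0.96,-0.64,0,0,0,0]]'
python3 steer.py '[[0.96,-0.64,0,0,0,0],[0.96,-0.64,0,0,0,0],[0,0,0,0,0,0],[0,0,0,0,0,0]]'
python3 - <<'E'
from h import *
p,X,K,T=wshot('w6')
f=X.reshape(-1,3);q=f[(f[:,2]>.064)&(f[:,2]<.076)&(np.hypot(f[:,0]-.458,f[:,1]+.362)<.2)]
v=np.array([-.665,-.747]);n=np.array([-v[1],v[0]]);q=q[abs((q[:,:2]-[.458,-.362])@n)<.02]
print(len(q),box(q),np.median(q[:,2]));go(.458,-.363,.05,np.radians(48.3)-np.pi)
E
```

```text
time: 20.33
tcp_pos: [0.4729, -0.2838, 0.1964]
eef_rot: [3.141, -0.0, -2.293]
ft_force: [0.1, 1.0, 1.0]
grip_width: 0.0403
gripper_force: 0.0
time: 20.67
tcp_pos: [0.4649, -0.3408, 0.1957]
eef_rot: [3.14, -0.001, -2.296]
ft_force: [-0.1, -0.1, 0.8]
grip_width: 0.0401
gripper_force: 0.0
2950 (array([ 463.9, -357. ]), array([257.3,   8.1]), 48.5) 0.06989423116389121
rz 0.004 then dxyz [ 0.022  -0.0099  0.146 ] t 20.7
```

View pics/w6.png

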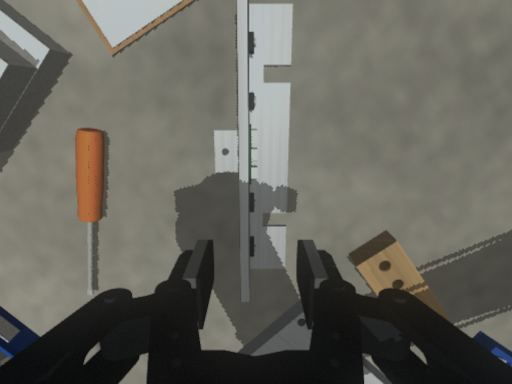

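The bracket wall is vertical in the view at column 244, with its near end at row 300 and the tab on the left at rows 130–178. I descend on mid-length.

Scaled: 0.025 m is 1, 0.02 m is 0.8, 0.004 rad is 0.016.

```bash
python3 steer.py '[[0.8,-0.4,0.8,0,0,0.016],[0,0,1,0,0,0],[0,0,1,0,0,0],[0,0,0.8,0,0,0],[0,0,0,0,0,0],[0,0,0,0,0,0]]'
python3 -c "
from h import *
go(.4588,-.3618,.050,np.radians(48.4)-np.pi)"
```

```text
time: 21.22
tcp_pos: [0.4593, -0.3606, 0.1063]
eef_rot: [3.14, -0.001, -2.296]
ft_force: [-0.3, -0.4, 0.8]
grip_width: 0.0399
gripper_force: 0.0
rz 0.0006 then dxyz [ 0.0012 -0.0004  0.0563] t 21.2
```

```bash
python3 steer.py '[[0.04,0,0.6,0,0,0],[0,0,0.6,0,0,0],[0,0,0.6,0,0,0],[0,0,0.52,0,0,0],[0,0,0,0,0,0],[0,0,0,0,0,0]]'
python3 steer.py '[[0,0,0,0,0,0],[0,0,0,0,0,0],[0,0,0,0,0,0],[0,0,0,0,0,0],[0,0,0,0,0,0],[0,0,0,0,0,0],[0,0,0,0,0,0]]' 0.0
python3 steer.py '[[0,0,-0.2,0,0,0],[0,0,-0.6,0,0,0],[0,0,-0.8,0,0,0],[0,0,-1.2,0,0,0],[0,0,-1.2,0,0,0],[0,0,0,0,0,0],[0,0,0,0,0,0]]'
```

```text
time: 21.72
tcp_pos: [0.4591, -0.3623, 0.0496]
eef_rot: [-3.141, -0.0, -2.297]
ft_force: [-0.1, 0.2, -0.3]
grip_width: 0.0403
gripper_force: 0.0
time: 22.3
tcp_pos: [0.4592, -0.3626, 0.0501]
eef_rot: [-3.14, 0.0, -2.298]
ft_force: [-1.8, 2.6, 5.5]
grip_width: 0.0066
gripper_force: 62.3
time: 22.88
tcp_pos: [0.4593, -0.3625, 0.15]
eef_rot: [-3.139, 0.001, -2.298]
ft_force: [0.3, -0.2, -5.6]
grip_width: 0.0066
gripper_force: 61.0
```

```bash

python3 steer.py '[[0,0,-0.8,0,0,-0.452],[0,0,0,0,0,-0.452],[0,0,0,0,0,-0.452],[0,0,0,0,0,-0.452],[0,0,0,0,0,-0.452],[0,0,0,0,0,-0.452],[0,0,0,0,0,-0.452],[0,0,0,0,0,0]]'
python3 steer.py '[[-1.16,-0.6,0,0,0,0],[-1.16,-0.6,0,0,0,0],[-1.16,-0.6,0,0,0,0],[-1.16,-0.6,0,0,0,0],[-1.16,-0.6,0,0,0,0],[-1.16,-0.6,0,0,0,0],[-1.16,-0.6,0,0,0,0],[-1.16,-0.6,0,0,0,0],[-1.16,-0.6,0,0,0,0],[-1.16,-0.6,0,0,0,0]]'
python3 steer.py '[[-1.2,-0.6,0,0,0,0],[0,0,0,0,0,0],[0,0,0,0,0,0],[0,0,0,0,0,0]]'
python3 -c "
from h import *
go(.6078,-.031,.105,-1.507)"
```

```text
time: 23.55
tcp_pos: [0.4578, -0.3616, 0.1658]
eef_rot: [3.138, 0.003, -1.503]
ft_force: [-0.7, -0.3, -4.2]
grip_width: 0.0066
gripper_force: 60.9
time: 24.38
tcp_pos: [0.5895, -0.0616, 0.1669]
eef_rot: [3.139, 0.001, -1.511]
ft_force: [0.4, -0.5, -4.2]
grip_width: 0.0066
gripper_force: 60.9
time: 24.72
tcp_pos: [0.6022, -0.0324, 0.1672]
eef_rot: [3.139, -0.0, -1.509]
ft_force: [-0.0, -0.7, -4.6]
grip_width: 0.0069
gripper_force: 60.9
rz -0.0016 then dxyz [-0.0011 -0.0057  0.0622] t 24.7
```

```bash
python3 - <<'E'
from h import *
for n,fm in(("scene",(.6187,-.02765)),("side",(.6181,-.02825))):
    X,_=cloud(n);th=.0635;M=np.array([[np.cos(th),np.sin(th)],[-np.sin(th),np.cos(th)]])
    o=np.array(fm)-.033*np.array([np.cos(th),np.sin(th)])
    L=(X[:,:2]-o)@M.T
    k=(X[:,2]>.179)&(X[:,2]<.192)&(abs(L[:,1])<.16)&(abs(L[:,0]-.02)<.03);e=L[k]
    e2=e[abs(e[:,1])>.03];a=np.polyfit(e2[:,1],e2[:,0],1);print(n,len(e),'y',e[:,1].min().round(4),e[:,1].max().round(4),'x med',np.median(e2[:,0]).round(4),np.percentile(e2[:,0],[3,97]).round(4),'slope',a[0].round(4))
    k=(X[:,2]>.112)&(X[:,2]<.13)&(abs(L[:,1])<.16)&(abs(L[:,0])<.06);e=L[k];print(' foot',len(e),e.min(0).round(4),e.max(0).round(4), np.median(X[k,2]))
E
```

```text
scene 360 y -0.1391 0.1323 x med 0.0172 [0.0122 0.0206] slope 0.0
 foot 669 [-0.0301 -0.1377] [0.0476 0.1322] 0.12211467722827496
side 248 y -0.0417 0.1314 x med 0.0162 [0.0126 0.0205] slope -0.0061
 foot 1242 [-0.0282 -0.1407] [0.0483 0.1326] 0.12275955335927896
```

```bash

python3 steer.py '[[-0.132,-0.26,0,0,0,-0.004],[0,0,0,0,0,0],[0,0,0.6,0,0,0],[0,0,0.6,0,0,0],[0,0,0.48,0,0,0],[0,0,0,0,0,0],[0,0,0,0,0,0]]'
python3 -c "
from h import *
go(.6087,-.0295,.08,-1.507)"
```

```text
time: 25.4
tcp_pos: [0.6087, -0.0292, 0.1261]
eef_rot: [3.14, -0.001, -1.506]
ft_force: [0.6, 0.5, -3.3]
grip_width: 0.0067
gripper_force: 60.7
rz 0.0007 then dxyz [0.0003 0.0001 0.0461] t 25.4
```

```bash

python3 steer.py '[[0,0,0.32,0,0,0],[0,0,0.32,0,0,0],[0,0,0.24,0,0,0],[0,0,0.24,0,0,0],[0,0,0,0,0,0]]'
python3 steer.py '[[0,0,0.24,0,0,0],[0,0,0.24,0,0,0],[0,0,0.2,0,0,0],[0,0,0,0,0,0]]'
```

```text
time: 25.82
tcp_pos: [0.6082, -0.0287, 0.0968]
eef_rot: [3.139, 0.0, -1.506]
ft_force: [0.3, 0.2, -5.2]
grip_width: 0.0064
gripper_force: 60.8
time: 26.15
tcp_pos: [0.6083, -0.0287, 0.08]
eef_rot: [3.139, 0.0, -1.506]
ft_force: [-0.4, 0.0, -4.9]
grip_width: 0.0064
gripper_force: 60.8
```

Below the dowel tops with no contact. I set it down and push to the fence.

```bash

python3 steer.py '[[0,0,0.12,0,0,0],[0,0,0.08,0,0,0],[0,0,0.04,0,0,0],[0,0,0,0,0,0]]'
python3 steer.py '[[0,-0.04,0,0,0,0],[0,-0.04,0,0,0,0],[0,-0.04,0,0,0,0],[0,0,0,0,0,0]]'
```

```text
time: 26.48
tcp_pos: [0.609, -0.0287, 0.0756]
eef_rot: [3.141, 0.0, -1.506]
ft_force: [-0.3, -0.1, -4.3]
grip_width: 0.0066
gripper_force: 60.9
time: 26.82
tcp_pos: [0.6116, -0.0286, 0.0759]
eef_rot: [3.14, -0.0, -1.506]
ft_force: [-4.3, 0.7, -2.1]
grip_width: 0.0068
gripper_force: 61.1
```

```bash

python3 steer.py '[[0,0,0.04,0,0,0],[0,0,0.04,0,0,0],[0,0,0,0,0,0]]'
python3 steer.py '[[0,-0.02,0.02,0,0,0],[0,0,0,0,0,0]]'
```

```text
time: 27.07
tcp_pos: [0.6117, -0.0288, 0.0743]
eef_rot: [3.141, -0.0, -1.506]
ft_force: [-5.7, -0.1, 0.8]
grip_width: 0.0062
gripper_force: 61.4
time: 27.23
tcp_pos: [0.6117, -0.0288, 0.0742]
eef_rot: [3.14, -0.0, -1.506]
ft_force: [-9.3, 0.6, 4.4]
grip_width: 0.0063
gripper_force: 62.0
```

```bash

python3 steer.py '[[0,0,0,0,0,0],[0,0,0,0,0,0],[0,0,0,0,0,0],[0,0,0,0,0,0],[0,0,-0.6,0,0,0],[0,0,-1,0,0,0],[0,0,-1.4,0,0,0],[0,0,-1.4,0,0,0],[0,0,0,0,0,0]]' 0.03
python3 - <<'E'
from h import *
for n,fm in(("scene",(.6187,-.02765)),("side",(.6181,-.02825))):
    X,_=cloud(n);th=.0635;M=np.array([[np.cos(th),np.sin(th)],[-np.sin(th),np.cos(th)]])
    o=np.array(fm)-.033*np.array([np.cos(th),np.sin(th)]);L=(X[:,:2]-o)@M.T
    k=(X[:,2]>.088)&(X[:,2]<.1)&(abs(L[:,1])<.16)&(abs(L[:,0]-.03)<.02);e=L[k]
    e2=e[abs(e[:,1])>.04];print(n,len(e),'y',e[:,1].min().round(4),e[:,1].max().round(4),np.percentile(e2[:,0],[3,50,97]).round(4))
    for s in(1,-1):
        q=e2[e2[:,1]*s>0][:,0];print('  half',s,len(q),np.percentile(q,[3,50,97]).round(4) if len(q) else 0)
    k=(X[:,2]>.026)&(X[:,2]<.036)&(abs(L[:,1])<.16)&(L[:,0]<.02)&(L[:,0]>-.04);e=L[k];print(' foot',len(e),e.min(0).round(4),e.max(0).round(4), np.median(X[k,2]))
E
```

```text
time: 27.98
tcp_pos: [0.6159, -0.0291, 0.1929]
eef_rot: [-3.128, -0.001, -1.506]
ft_force: [0.1, -0.7, 1.8]
grip_width: 0.03
gripper_force: 0.0
scene 517 y -0.1371 0.1373 [0.0215 0.029  0.0356]
  half 1 222 [0.0216 0.0291 0.0357]
  half -1 178 [0.0214 0.0287 0.0354]
 foot 405 [-0.0395 -0.1404] [0.0171 0.1406] 0.02909483749184416
side 402 y -0.1197 0.1356 [0.022  0.0282 0.0355]
  half 1 205 [0.022  0.0286 0.0358]
  half -1 98 [0.022  0.0278 0.0354]
 foot 1063 [-0.0381 -0.1452] [0.0199 0.1478] 0.02924972614692878
```

Bracket seated: wall plus fence spans 21.7–35.6 mm in x, and the foot sits about 6 mm above the plate. Off to the strip.

```bash

python3 steer.py '[[0,0,-0.8,0,0,-0.428],[0,0,-0.8,0,0,-0.428],[0,0,-0.8,0,0,-0.428],[0,0,0,0,0,-0.428],[0,0,0,0,0,-0.428],[0,0,0,0,0,-0.428]]' 0.085 >/dev/null
python3 steer.py '[[-1.32,-0.52,0,0,0,0],[-1.32,-0.52,0,0,0,0],[-1.32,-0.52,0,0,0,0],[-1.32,-0.52,0,0,0,0],[-1.32,-0.52,0,0,0,0],[-1.32,-0.52,0,0,0,0],[-1.32,-0.52,0,0,0,0],[-1.32,-0.52,0,0,0,0],[-1.32,-0.52,0,0,0,0],[-1.32,-0.52,0,0,0,0]]' >/dev/null
python3 steer.py '[[0,0,0,0,0,0],[0,0,0,0,0,0],[0,0,0,0,0,0]]'
python3 - <<'E'
from h import *
p,X,K,T=wshot('w7')
s=env.read_state();print(s["tcp_pos"],s["eef_rot"])
f=X.reshape(-1,3);S=f[(f[:,2]>.081)&(f[:,2]<.088)&(f[:,1]>.15)];
# strip line ransac
d=np.array([-.65,.76])
c=np.array([.5,.31])
for it in range(20):
    n=np.array([-d[1],d[0]]);q=S[abs((S[:,:2]-c)@n)<(.012 if it<8 else .005)];c=q[:,:2].mean(0);d=np.linalg.svd(q[:,:2]-c)[2][0];d*=np.sign(d[1])
n=np.array([-d[1],d[0]]);w=(q[:,:2]-c)@n;print('strip',c,'yaw deg',np.degrees(np.arctan2(-d[0],d[1])),'w',np.percentile(w,[2,98]),len(q))
C=f[(f[:,2]>.148)&(f[:,2]<.162)&(f[:,1]>.15)]
a=np.c_[(C[:,:2]-c)@d,(C[:,:2]-c)@n]
for k in np.argsort([0]):pass
h,e=np.histogram(a[:,0],bins=np.arange(-.14,.14,.006));lab=[]
i=0
srt=np.sort(a[:,0]);gr=np.split(srt,np.nonzero(np.diff(srt)>.006)[0]+1)
for g in gr:
    if len(g)<20:continue
    b=a[(a[:,0]>=g[0])&(a[:,0]<=g[-1])];m=(g[0]+g[-1])/2;t=(b[:,1].min()+b[:,1].max())/2
    print('clamp s',m.round(4),'w',np.ptp(g).round(4),'across',b[:,1].min().round(4),b[:,1].max().round(4),'xy',(c+m*d+t*n).round(4),'strip xy',(c+m*d).round(4),len(b))
E
```

```text
time: 29.67
tcp_pos: [0.497, 0.3068, 0.2424]
eef_rot: [3.14, -0.0, -0.863]
ft_force: [-0.5, -0.7, 0.5]
grip_width: 0.0853
gripper_force: 0.0
[0.49727117 0.30632635 0.24272579] [ 3.14079567e+00 -1.56365707e-04 -8.64186525e-01]
strip [0.49090598 0.31829397] yaw deg 40.25645690983993 w [-0.00258154  0.00281219] 1079
clamp s -0.1021 w 0.0178 across -0.0297 0.0299 xy [0.5568 0.2403] strip xy [0.5569 0.2403] 704
clamp s -0.0571 w 0.0183 across -0.0297 0.0298 xy [0.5278 0.2746] strip xy [0.5278 0.2747] 615
clamp s 0.0315 w 0.0192 across -0.0294 0.0299 xy [0.4703 0.3422] strip xy [0.4705 0.3424] 505
clamp s 0.0727 w 0.0193 across -0.0291 0.0297 xy [0.4437 0.3736] strip xy [0.4439 0.3738] 441
```

View pics/w7.png

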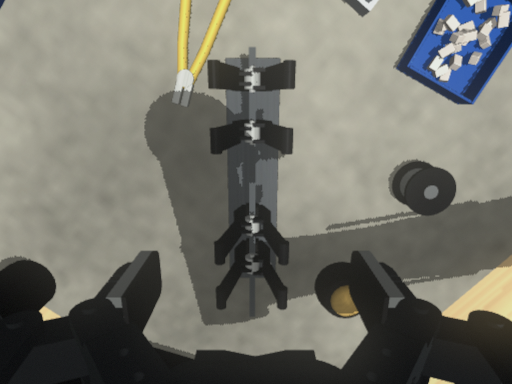

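The four clamps sit at rows 75, 135, 230 and 270 along the strip; scene and wrist measurements agree within 1 mm. Taking the far one (D) first.

```bash

python3 steer.py '[[0.888,0,0,0,0,0.016],[0.888,0,0,0,0,0],[0.888,0,0,0,0,0],[0.888,-0.072,0,0,0,0],[0,0,1,0,0,0],[0,0,1,0,0,0],[0,0,0,0,0,0],[0,0,0,0,0,0]]'
python3 -c "
from h import *
go(.556,.2397,.125,-.868)"
```

```text
time: 30.38
tcp_pos: [0.5558, 0.2388, 0.1922]
eef_rot: [3.139, -0.0, -0.869]
ft_force: [1.1, -0.3, 0.6]
grip_width: 0.0849
gripper_force: 0.0
rz -0.0014 then dxyz [-0.0006 -0.0008  0.0672] t 30.4
```

```bash

python3 steer.py '[[-0.024,-0.04,0.68,0,0,0],[0,0,0.68,0,0,0],[0,0,0.68,0,0,0],[0,0,0.64,0,0,0],[0,0,0,0,0,0],[0,0,0,0,0,0]]'
python3 steer.py '[[0,0,0,0,0,0],[0,0,0,0,0,0],[0,0,0,0,0,0],[0,0,0,0,0,0],[0,0,0,0,0,0],[0,0,0,0,0,0],[0,0,0,0,0,0],[0,0,0,0,0,0],[0,0,0,0,0,0]]' 0.02
```

```text
time: 30.88
tcp_pos: [0.5568, 0.2413, 0.1278]
eef_rot: [-3.141, -0.001, -0.868]
ft_force: [-0.1, 0.5, 0.9]
grip_width: 0.0851
gripper_force: 0.0
time: 31.63
tcp_pos: [0.5594, 0.2419, 0.1333]
eef_rot: [-3.132, -0.004, -0.867]
ft_force: [-0.3, -0.8, 16.2]
grip_width: 0.0224
gripper_force: 57.8
```

```bash

python3 steer.py '[[0,0,-0.4,0,0,0],[0,0,-0.6,0,0,0],[0,0,-0.8,0,0,0],[0,0,-1,0,0,0],[0,0,-1.2,0,0,0],[0,0,-0.8,0,0,0],[0,0,0,0,0,0],[0,0,0,0,0,0]]'
python3 - <<'E'
from h import *
s=env.read_state();t=s["tcp_pos"];o=[]
for n in("scene","side"):
    p,d=env.camera(n);c=env.get_calibration(n);u=pix(t-[0,0,.03],np.array(c["K"]),np.array(c["cam_to_world"])).astype(int);u=np.clip(u,55,[456,328])
    o.append(cv2.resize(p[u[1]-55:u[1]+55,u[0]-55:u[0]+55,::-1],(400,400),interpolation=cv2.INTER_CUBIC))
cv2.imwrite('pics/c1.png',np.hstack(o))
E
```

```text
time: 32.3
tcp_pos: [0.5567, 0.2418, 0.2484]
eef_rot: [-3.138, 0.0, -0.868]
ft_force: [0.1, -0.3, -1.7]
grip_width: 0.022
gripper_force: 58.9
```

View pics/c1.png

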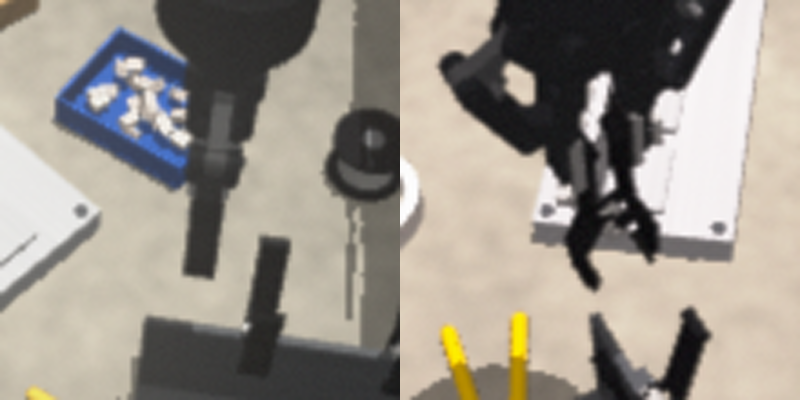

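The clamp is held with its jaws wide open and off the strip. I measure where the jaws sit relative to the TCP.

```bash
cat >> h.py <<'E'
def jaws():
    s=env.read_state();t=np.array(s["tcp_pos"]);M=R.from_euler('xyz',s["eef_rot"]).as_matrix();A=[]
    for n,b in(("scene",[-.0005,.0025,0]),("side",[0,.0025,0])):
        X,_=cloud(n);L=(X-b-t)@M;A.append(L[(abs(L[:,1])<.035)&(abs(L[:,0])<.02)&(L[:,2]>-.03)&(L[:,2]<.1)])
    print('tcp',t.round(4),'yaw',s["eef_rot"][2])
    for n,L in zip(("sc","sd"),A):
        print(n,'lowest',np.sort(L[:,2])[-5:].round(4))
        for z in range(0,90,10):
            q=L[(L[:,2]>z/1e3)&(L[:,2]<=z/1e3+.01)]
            if len(q):print(' z',z,len(q),'x',q[:,0].min().round(4),q[:,0].max().round(4),'y-',(q[q[:,1]<0][:,1]*1e3).round(0).astype(int)[:0],np.percentile(q[:,1],[0,50,100]).round(4))
    return A
E
python3 - <<'E'
from h import *
A=jaws()
o=[]
for L in A:
    im=np.zeros((400,400,3),np.uint8)
    for x,y,z in L:
        cv2.circle(im,(int(200+y*4000),int(80+z*3000)),2,(255,255,255) if x>0 else (0,200,255),-1)
    o.append(im)
cv2.imwrite('pics/j1.png',np.hstack(o))
E
```

```text
tcp [0.556  0.2415 0.2454] yaw -0.8677366655533174
sc lowest [0.0749 0.0768 0.0798 0.0811 0.0821]
 z 0 2 x -0.0057 0.0101 y- [] [-0.0145 -0.013  -0.0115]
 z 10 25 x -0.0081 0.0098 y- [] [-0.0117 -0.01   -0.0085]
 z 20 27 x -0.0074 0.009 y- [] [-0.0119 -0.01   -0.0073]
 z 30 38 x -0.0093 0.0108 y- [] [-0.0145 -0.0106  0.0022]
 z 40 45 x -0.0095 0.0106 y- [] [-0.0177 -0.0146  0.0012]
 z 50 26 x -0.0086 0.0077 y- [] [-0.0199 -0.0185 -0.0164]
 z 60 18 x -0.0077 0.0088 y- [] [-0.0199 -0.0178 -0.0157]
 z 70 13 x -0.0082 0.0085 y- [] [-0.0177 -0.0164 -0.0142]
 z 80 2 x -0.0043 -0.0002 y- [] [-0.0131 -0.0131 -0.013 ]
sd lowest [0.0799 0.0804 0.082  0.0821 0.0828]
 z 0 35 x -0.008 0.008 y- [] [-0.0159  0.0096  0.0144]
 z 10 37 x -0.0086 0.0087 y- [] [-0.01    0.0104  0.0155]
 z 20 35 x -0.0086 0.0083 y- [] [-0.0099 -0.0048  0.0157]
 z 30 124 x -0.0093 0.0093 y- [] [-0.013   0.0036  0.0206]
 z 40 79 x -0.01 0.0092 y- [] [-0.0168 -0.0073  0.0257]
 z 50 35 x -0.0088 0.0078 y- [] [-0.0184 -0.0163  0.0265]
 z 60 37 x -0.0095 0.0084 y- [] [-0.0173  0.0213  0.0262]
 z 70 51 x -0.0099 0.0078 y- [] [-0.0162  0.0186  0.0257]
 z 80 4 x -0.0085 -0.0047 y- [] [-0.0127 -0.0112  0.023 ]
```

View pics/j1.png

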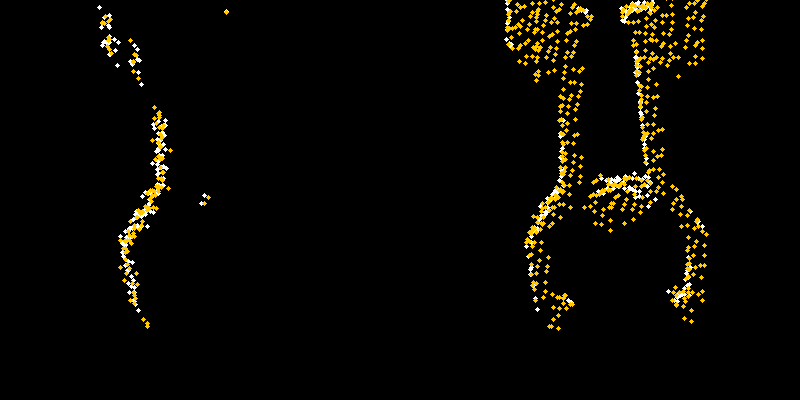

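The tool-frame view shows the jaws open 24 mm, offset about +3 mm in tool y, with the pin about 39 mm below the TCP. Carrying it to the jig.

```bash

python3 steer.py '[[0,0,0,0,0,0.426],[0,0,0,0,0,0.426],[0,0,0,0,0,0.426],[0,0,0,0,0,0.426],[0,0,0,0,0,0.426],[0,0,0,0,0,0.426]]' >/dev/null
python3 steer.py '[[1.348,-0.176,0,0,0,0],[1.348,-0.176,0,0,0,0],[1.348,-0.176,0,0,0,0],[1.348,-0.176,0,0,0,0],[1.348,-0.176,0,0,0,0],[1.348,-0.176,0,0,0,0],[1.348,-0.176,0,0,0,0],[1.348,-0.176,0,0,0,0],[1.348,-0.176,0,0,0,0],[1.348,-0.176,0,0,0,0]]' >/dev/null
python3 steer.py '[[0,0,0.8,0,0,0],[0,0,0.8,0,0,0],[0,0,0,0,0,0],[0,0,0,0,0,0]]'
python3 - <<'E'
from h import *
go(.6214,-.0922,.19,-1.507)
s=env.read_state();t=np.array(s["tcp_pos"]);th=.0635
for n,fm in(("scene",(.6187,-.02765)),("side",(.6181,-.02825))):
    X,_=cloud(n);M=np.array([[np.cos(th),np.sin(th)],[-np.sin(th),np.cos(th)]])
    o=np.array(fm)-.033*np.array([np.cos(th),np.sin(th)]);L=(X[:,:2]-o)@M.T
    for zz in(.045,.055,.065,.075):
        k=(abs(L[:,1]+.062)<.025)&(abs(X[:,2]-(t[2]-zz))<.005)&(abs(L[:,0]-.03)<.05);q=L[k]
        if len(q):print(n,zz,len(q),'x',q[:,0].min().round(4),q[:,0].max().round(4),'y',q[:,1].min().round(4),q[:,1].max().round(4))
E
```

```text
time: 34.17
tcp_pos: [0.6209, -0.0923, 0.2045]
eef_rot: [3.137, -0.0, -1.507]
ft_force: [0.4, -0.2, 1.1]
grip_width: 0.0226
gripper_force: 58.9
rz 0.0001 then dxyz [-0.0001 -0.0005  0.0145] t 34.2
scene 0.045 44 x 0.0078 0.0486 y -0.0708 -0.0523
scene 0.055 28 x 0.0064 0.0508 y -0.0695 -0.0526
scene 0.065 27 x 0.0063 0.0496 y -0.0712 -0.0525
scene 0.075 28 x 0.0088 0.0481 y -0.0711 -0.0515
side 0.045 39 x 0.0078 0.0509 y -0.0711 -0.052
side 0.055 21 x 0.0068 0.0517 y -0.0683 -0.0514
side 0.065 25 x 0.0071 0.0506 y -0.0671 -0.0527
side 0.075 23 x 0.0086 0.0488 y -0.0713 -0.0521
```

```bash

python3 steer.py '[[0,0,0.48,0,0,0],[0,0,0.48,0,0,0],[0,0,0.48,0,0,0],[0,0,0.48,0,0,0],[0,0,0,0,0,0]]'
python3 steer.py '[[0,0,0.16,0,0,0],[0,0,0.12,0,0,0],[0,0,0.08,0,0,0],[0,0,0,0,0,0]]'
```

```text
time: 34.68
tcp_pos: [0.6202, -0.0917, 0.1539]
eef_rot: [3.136, 0.001, -1.507]
ft_force: [0.4, 0.9, -1.4]
grip_width: 0.0219
gripper_force: 58.9
time: 35.02
tcp_pos: [0.6218, -0.092, 0.1491]
eef_rot: [3.141, 0.0, -1.507]
ft_force: [0.9, 0.2, -0.5]
grip_width: 0.0225
gripper_force: 58.9
```

```bash

python3 steer.py '[[0,0,0.08,0,0,0],[0,0,0.08,0,0,0],[0,0,0.08,0,0,0],[0,0,0,0,0,0],[0,0,0,0,0,0]]'
python3 steer.py '[[0,0,0.08,0,0,0],[0,0,0.08,0,0,0],[0,0,0,0,0,0]]'
```

```text
time: 35.43
tcp_pos: [0.6218, -0.0921, 0.1432]
eef_rot: [3.141, 0.0, -1.507]
ft_force: [0.0, 0.4, 0.4]
grip_width: 0.0224
gripper_force: 58.9
time: 35.68
tcp_pos: [0.6223, -0.0924, 0.1424]
eef_rot: [-3.139, -0.001, -1.506]
ft_force: [-3.4, 0.9, 10.0]
grip_width: 0.0222
gripper_force: 61.6
```

```bash

python3 steer.py '[[0,0,0,0,0,0],[0,0,0,0,0,0],[0,0,0,0,0,0],[0,0,0,0,0,0],[0,0,0,0,0,0],[0,0,0,0,0,0]]' 0.07
python3 steer.py '[[0,0,-0.4,0,0,0],[0,0,-1,0,0,0],[0,0,-1.2,0,0,0],[0,0,-1.2,0,0,0],[0,0,0,0,0,0],[0,0,0,0,0,0]]'
cat >> h.py <<'E'
def check(lys,pic=None):
    th=.0635;M=np.array([[np.cos(th),np.sin(th)],[-np.sin(th),np.cos(th)]])
    for n,fm in(("scene",(.6187,-.02765)),("side",(.6181,-.02825))):
        p,d=env.camera(n);X,_=cloud(n,(p,d));o=np.array(fm)-.033*np.array([np.cos(th),np.sin(th)]);L=(X[:,:2]-o)@M.T
        for ly in lys:
            k=(abs(L[:,1]-ly)<.02)&(abs(L[:,0]-.03)<.05)&(X[:,2]>.11)&(X[:,2]<.175);q=L[k]
            top=k&(X[:,2]>.15);r=L[top]
            if len(r):print(n,ly,'ztop',X[k,2].max().round(4),'handle x',r[:,0].min().round(4),r[:,0].max().round(4),'y',r[:,1].min().round(4),r[:,1].max().round(4))
        k=(X[:,2]>.088)&(X[:,2]<.097)&(abs(L[:,1])<.16)&(abs(L[:,0]-.03)<.02);e=L[k];e=e[abs(e[:,1])>.035];print(n,'wall+fence x',np.percentile(e[:,0],[3,97]).round(4))
        if pic:
            c=env.get_calibration(n);u=pix(np.array([.61,-.03,.1]),np.array(c["K"]),np.array(c["cam_to_world"])).astype(int);cv2.imwrite(f'pics/{pic}_{n}.png',cv2.resize(p[u[1]-75:u[1]+75,u[0]-100:u[0]+100,::-1],(800,600),interpolation=cv2.INTER_CUBIC))
E
python3 -c "
from h import *
check([-.062],'k1')"
```

```text
time: 36.18
tcp_pos: [0.6218, -0.0921, 0.1391]
eef_rot: [3.141, 0.0, -1.507]
ft_force: [-0.2, -0.1, -0.8]
grip_width: 0.0696
gripper_force: 0.0
time: 36.68
tcp_pos: [0.6228, -0.0922, 0.2379]
eef_rot: [-3.136, -0.0, -1.507]
ft_force: [0.4, -0.4, -1.1]
grip_width: 0.07
gripper_force: 0.0
scene -0.062 ztop 0.1705 handle x 0.0088 0.0547 y -0.073 -0.052
scene wall+fence x [0.0211 0.0467]
side -0.062 ztop 0.1685 handle x 0.01 0.0553 y -0.073 -0.0519
side wall+fence x [0.0149 0.0359]
```

View pics/k1_side.png

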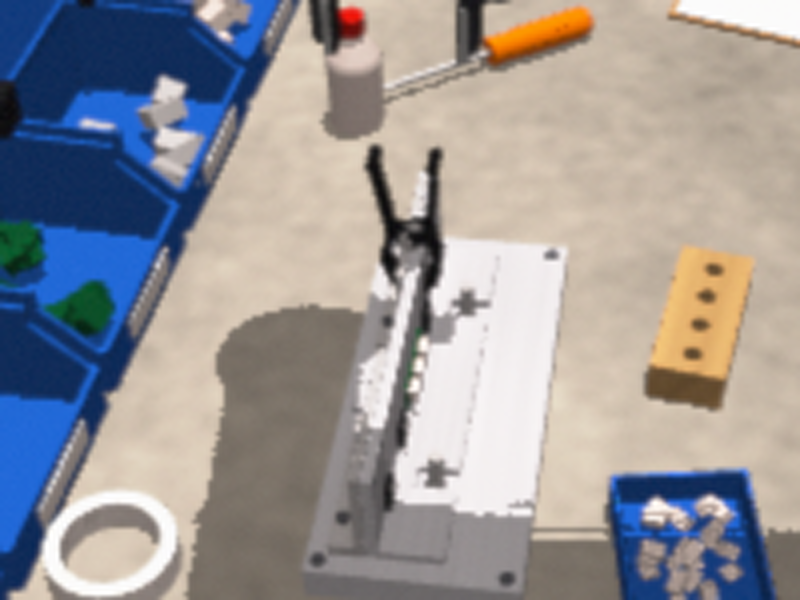

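The first clamp sits well on wall and fence, the dowels are in the slots, and the bracket is flat. Fetching clamp C.

The manual's scale: shifts go in units of 25 mm and turns go in units of 0.25 rad. Converting my numbers, -0.1065 rad is -0.426.

```bash

python3 steer.py '[[0,0,0,0,0,-0.426],[0,0,0,0,0,-0.426],[0,0,0,0,0,-0.426],[0,0,0,0,0,-0.426],[0,0,0,0,0,-0.426],[0,0,0,0,0,-0.426]]' 0.085 >/dev/null
python3 steer.py '[[-1.364,-0.652,0,0,0,0],[-1.364,-0.652,0,0,0,0],[-1.364,-0.652,0,0,0,0],[-1.364,-0.652,0,0,0,0],[-1.364,-0.652,0,0,0,0],[-1.364,-0.652,0,0,0,0],[-1.364,-0.652,0,0,0,0],[-1.364,-0.652,0,0,0,0],[-1.364,-0.652,0,0,0,0],[-1.364,-0.652,0,0,0,0]]' >/dev/null
python3 steer.py '[[0,0,0.8,0,0,0],[0,0,0.8,0,0,0],[0,0,0,0,0,0],[0,0,0,0,0,0]]'
python3 -c "
from h import *
go(.527,.274,.128,-.868)"
```

```text
time: 38.45
tcp_pos: [0.525, 0.2728, 0.1926]
eef_rot: [3.137, -0.0, -0.868]
ft_force: [-0.6, -0.1, 0.9]
grip_width: 0.0847
gripper_force: 0.0
rz 0.0004 then dxyz [ 0.0004 -0.0023  0.0646] t 38.5
```

```bash

python3 steer.py '[[0,-0.052,0.64,0,0,0],[0,0,0.64,0,0,0],[0,0,0.64,0,0,0],[0,0,0.64,0,0,0],[0,0,0,0,0,0],[0,0,0,0,0,0]]'
python3 steer.py '[[0,0,0,0,0,0],[0,0,0,0,0,0],[0,0,0,0,0,0],[0,0,0,0,0,0],[0,0,0,0,0,0],[0,0,0,0,0,0],[0,0,0,0,0,0],[0,0,0,0,0,0],[0,0,0,0,0,0]]' 0.02
python3 steer.py '[[0,0,-0.4,0,0,0],[0,0,-0.6,0,0,0],[0,0,-0.8,0,0,0],[0,0,-1,0,0,0],[0,0,-1.2,0,0,0],[0,0,-0.8,0,0,0],[0,0,0,0,0,0],[0,0,0,0,0,0]]'
python3 -c "
from h import *
go(.6136,.0316,.246,-1.507)"
```

```text
time: 38.95
tcp_pos: [0.5271, 0.2737, 0.1311]
eef_rot: [3.141, -0.001, -0.868]
ft_force: [-0.9, -0.7, 0.5]
grip_width: 0.085
gripper_force: 0.0
time: 39.7
tcp_pos: [0.5291, 0.2748, 0.1369]
eef_rot: [-3.133, -0.003, -0.867]
ft_force: [-2.6, -1.9, 15.6]
grip_width: 0.0222
gripper_force: 57.9
time: 40.37
tcp_pos: [0.527, 0.2747, 0.2523]
eef_rot: [-3.138, 0.001, -0.868]
ft_force: [-0.4, -0.9, -1.6]
grip_width: 0.022
gripper_force: 58.8
rz 0.6392 then dxyz [ 0.2482 -0.0709  0.0063] t 40.4
```

```bash

python3 steer.py '[[0,0,0,0,0,0.426],[0,0,0,0,0,0.426],[0,0,0,0,0,0.426],[0,0,0,0,0,0.426],[0,0,0,0,0,0.426],[0,0,0,0,0,0.426]]' >/dev/null
python3 steer.py '[[1.24,-0.356,0,0,0,0],[1.24,-0.356,0,0,0,0],[1.24,-0.356,0,0,0,0],[1.24,-0.356,0,0,0,0],[1.24,-0.356,0,0,0,0],[1.24,-0.356,0,0,0,0],[1.24,-0.356,0,0,0,0],[1.24,-0.356,0,0,0,0],[0,0,0.8,0,0,0],[0,0,0.8,0,0,0]]' >/dev/null
python3 steer.py '[[0,0,0,0,0,0],[0,0,0,0,0,0]]'
cat >> h.py <<'E'
def held(ly):
    s=env.read_state();t=np.array(s["tcp_pos"]);th=.0635;M=np.array([[np.cos(th),np.sin(th)],[-np.sin(th),np.cos(th)]])
    for n,fm in(("scene",(.6187,-.02765)),("side",(.6181,-.02825))):
        X,_=cloud(n);o=np.array(fm)-.033*np.array([np.cos(th),np.sin(th)]);L=(X[:,:2]-o)@M.T
        for a,b in((.045,.06),(.06,.075)):
            k=(abs(L[:,1]-ly)<.02)&(X[:,2]<t[2]-a)&(X[:,2]>t[2]-b)&(abs(L[:,0]-.03)<.04);q=L[k]
            if len(q):print(n,a,len(q),'x',q[:,0].min().round(4),q[:,0].max().round(4),'mid',(q[:,0].min()/2+q[:,0].max()/2).round(4),'y',q[:,1].min().round(4),q[:,1].max().round(4))
        k=(abs(L[:,1]-ly)<.015)&(X[:,2]<t[2]-.03)&(abs(L[:,0]-.03)<.04)&(X[:,2]>.1);print('lowest',t[2]-X[k,2].min())
E
python3 -c "
from h import *
go(.6136,.0316,.19,-1.507);held(.062)"
```

```text
time: 41.87
tcp_pos: [0.6127, 0.0311, 0.2083]
eef_rot: [3.137, -0.001, -1.507]
ft_force: [-0.8, -0.1, -0.4]
grip_width: 0.022
gripper_force: 58.7
rz 0.0001 then dxyz [-0.0005 -0.0009  0.0183] t 41.9
scene 0.045 61 x 0.0054 0.0499 mid 0.0277 y 0.0519 0.0715
scene 0.06 43 x 0.005 0.0495 mid 0.0272 y 0.053 0.0707
lowest 0.08594544373994972
side 0.045 50 x 0.0061 0.0503 mid 0.0282 y 0.0532 0.0714
side 0.06 49 x 0.0062 0.0502 mid 0.0282 y 0.053 0.0712
lowest 0.08220565875594477
```

```bash

python3 steer.py '[[0,-0.04,0.48,0,0,0],[0,0,0.48,0,0,0],[0,0,0.48,0,0,0],[0,0,0.48,0,0,0],[0,0,0.16,0,0,0],[0,0,0.08,0,0,0],[0,0,0.08,0,0,0],[0,0,0,0,0,0]]'
python3 steer.py '[[0,0,0.08,0,0,0],[0,0,0.08,0,0,0],[0,0,0,0,0,0],[0,0,0,0,0,0]]'
```

```text
time: 42.63
tcp_pos: [0.6147, 0.0314, 0.1544]
eef_rot: [-3.141, -0.0, -1.507]
ft_force: [-0.2, 0.1, -1.1]
grip_width: 0.0222
gripper_force: 58.7
time: 42.97
tcp_pos: [0.6146, 0.0314, 0.1503]
eef_rot: [3.142, 0.0, -1.507]
ft_force: [-0.2, 0.1, -0.2]
grip_width: 0.0217
gripper_force: 58.7
```

```bash

python3 steer.py '[[0,0,0.08,0,0,0],[0,0,0.08,0,0,0],[0,0,0,0,0,0],[0,0,0,0,0,0]]'
python3 steer.py '[[0,0,0.08,0,0,0],[0,0,0.06,0,0,0],[0,0,0,0,0,0]]'
```

```text
time: 43.3
tcp_pos: [0.6146, 0.0314, 0.1463]
eef_rot: [-3.142, 0.0, -1.507]
ft_force: [0.1, 0.0, -0.5]
grip_width: 0.0219
gripper_force: 58.7
time: 43.55
tcp_pos: [0.6152, 0.0312, 0.146]
eef_rot: [-3.139, -0.001, -1.506]
ft_force: [-3.3, 0.8, 10.9]
grip_width: 0.0218
gripper_force: 61.4
```

```bash

python3 steer.py '[[0,0,0,0,0,0],[0,0,0,0,0,0],[0,0,0,0,0,0],[0,0,0,0,0,0],[0,0,0,0,0,0],[0,0,0,0,0,0]]' 0.07 >/dev/null
python3 steer.py '[[0,0,-0.4,0,0,0],[0,0,-1,0,0,0],[0,0,-1.2,0,0,0],[0,0,-1.2,0,0,0],[0,0,0,0,0,0],[0,0,0,0,0,0]]'
python3 -c "
from h import *
check([-.062,.062])"
python3 steer.py '[[0,0,0,0,0,-0.426],[0,0,0,0,0,-0.426],[0,0,0,0,0,-0.426],[0,0,0,0,0,-0.426],[0,0,0,0,0,-0.426],[0,0,0,0,0,-0.426]]' 0.085 >/dev/null
python3 steer.py '[[-1.32,-0.36,0,0,0,0],[-1.32,-0.36,0,0,0,0],[-1.32,-0.36,0,0,0,0],[-1.32,-0.36,0,0,0,0],[-1.32,-0.36,0,0,0,0],[-1.32,-0.36,0,0,0,0],[-1.32,-0.36,0,0,0,0],[-1.32,-0.36,0,0,0,0],[-1.32,-0.36,0,0,0,0],[-1.32,-0.36,0,0,0,0]]' >/dev/null
python3 steer.py '[[0,0,0.8,0,0,0],[0,0,0.8,0,0,0],[0,0,0,0,0,0],[0,0,0,0,0,0]]'
python3 -c "
from h import *
go(.4696,.3417,.128,-.868)"
```

```text
time: 44.55
tcp_pos: [0.6155, 0.0315, 0.2413]
eef_rot: [-3.136, 0.001, -1.507]
ft_force: [-0.3, 0.2, -1.1]
grip_width: 0.0697
gripper_force: 0.0
scene -0.062 ztop 0.1686 handle x 0.0466 0.0547 y -0.0728 -0.0532
scene 0.062 ztop 0.1696 handle x 0.01 0.0555 y 0.0503 0.0706
scene wall+fence x [0.0204 0.0482]
side -0.062 ztop 0.1676 handle x 0.0469 0.0552 y -0.073 -0.0535
side 0.062 ztop 0.1685 handle x 0.0109 0.0561 y 0.0524 0.0712
side wall+fence x [0.011  0.0455]
time: 46.32
tcp_pos: [0.4693, 0.3407, 0.1961]
eef_rot: [3.138, -0.001, -0.868]
ft_force: [-0.1, 0.2, 0.8]
grip_width: 0.0853
gripper_force: 0.0
rz 0.0004 then dxyz [-0.0006 -0.0009  0.0681] t 46.3
```

```bash

python3 steer.py '[[0,0.02,0.68,0,0,0],[0,0,0.68,0,0,0],[0,0,0.68,0,0,0],[0,0,0.68,0,0,0],[0,0,0,0,0,0],[0,0,0,0,0,0]]'
python3 steer.py '[[0,0,0,0,0,0],[0,0,0,0,0,0],[0,0,0,0,0,0],[0,0,0,0,0,0],[0,0,0,0,0,0],[0,0,0,0,0,0],[0,0,0,0,0,0],[0,0,0,0,0,0],[0,0,0,0,0,0]]' 0.02
python3 steer.py '[[0,0,-0.4,0,0,0],[0,0,-0.6,0,0,0],[0,0,-0.8,0,0,0],[0,0,-1,0,0,0],[0,0,-1.2,0,0,0],[0,0,-0.8,0,0,0],[0,0,0,0,0,0],[0,0,0,0,0,0]]'
python3 -c "
from h import *
check([-.062,.062])
go(.6245,-.1401,.27,-1.507)"
```

```text
time: 46.82
tcp_pos: [0.4699, 0.3405, 0.1305]
eef_rot: [3.141, -0.001, -0.868]
ft_force: [1.2, -0.3, 1.0]
grip_width: 0.0848
gripper_force: 0.0
time: 47.57
tcp_pos: [0.4718, 0.342, 0.1363]
eef_rot: [-3.133, -0.001, -0.867]
ft_force: [-2.4, -1.8, 16.4]
grip_width: 0.0224
gripper_force: 57.9
time: 48.23
tcp_pos: [0.4698, 0.3415, 0.2518]
eef_rot: [-3.138, 0.001, -0.868]
ft_force: [-0.3, -0.4, -1.9]
grip_width: 0.0222
gripper_force: 58.8
scene -0.062 ztop 0.1702 handle x 0.0094 0.0549 y -0.0718 -0.0523
scene 0.062 ztop 0.1696 handle x 0.0098 0.0561 y 0.0519 0.0706
scene wall+fence x [0.0168 0.0484]
side -0.062 ztop 0.1669 handle x 0.0477 0.0551 y -0.0667 -0.0534
side 0.062 ztop 0.1678 handle x 0.0175 0.0561 y 0.0511 0.0708
side wall+fence x [0.0223 0.048 ]
rz 0.6393 then dxyz [ 0.49   -0.1243 -0.021 ] t 48.3
```

```bash

python3 steer.py '[[0,0,-1,0,0,0.426],[0,0,0,0,0,0.426],[0,0,0,0,0,0.426],[0,0,0,0,0,0.426],[0,0,0,0,0,0.426],[0,0,0,0,0,0.426]]' >/dev/null
python3 steer.py '[[1.4,-0.356,0,0,0,0],[1.4,-0.356,0,0,0,0],[1.4,-0.356,0,0,0,0],[1.4,-0.356,0,0,0,0],[1.4,-0.356,0,0,0,0],[1.4,-0.356,0,0,0,0],[1.4,-0.356,0,0,0,0],[1.4,-0.356,0,0,0,0],[1.4,-0.356,0,0,0,0],[1.4,-0.356,0,0,0,0]]'
python3 steer.py '[[1.4,-0.356,0,0,0,0],[1.4,-0.356,0,0,0,0],[1.4,-0.356,0,0,0,0],[1.4,-0.356,0,0,0,0],[0,0,0,0,0,0],[0,0,0,0,0,0]]'
python3 -c "
from h import *
go(.6245,-.1401,.21,-1.507);held(-.11)"
```

```text
time: 49.67
tcp_pos: [0.5806, -0.0043, 0.2735]
eef_rot: [3.139, -0.0, -1.507]
ft_force: [1.2, -0.2, -0.5]
grip_width: 0.022
gripper_force: 58.7
time: 50.17
tcp_pos: [0.6249, -0.1418, 0.2722]
eef_rot: [3.137, 0.0, -1.51]
ft_force: [-0.6, 0.7, -1.0]
grip_width: 0.0217
gripper_force: 58.7
rz -0.003 then dxyz [-0.0017  0.0003  0.0622] t 50.2
scene 0.045 59 x 0.0064 0.0513 mid 0.0289 y -0.1207 -0.101
scene 0.06 46 x 0.0065 0.0507 mid 0.0286 y -0.1212 -0.1013
lowest 0.08515337054798844
side 0.045 49 x 0.0065 0.0504 mid 0.0285 y -0.1168 -0.0993
side 0.06 38 x 0.0068 0.0509 mid 0.0289 y -0.1202 -0.0984
lowest 0.08585820890323326
```

```bash

python3 steer.py '[[-0.06,0,0.8,0,0,-0.012],[0,0,0.8,0,0,0],[0,0,0.8,0,0,0],[0,0,0.6,0,0,0],[0,0,0,0,0,0],[0,0,0,0,0,0]]'
python3 -c "
from h import *
go(.6245,-.1401,.153,-1.507);held(-.11)"
python3 steer.py '[[0,0,0.4,0,0,0],[0,0,0.4,0,0,0],[0,0,0.4,0,0,0],[0,0,0.24,0,0,0],[0,0,0.12,0,0,0],[0,0,0.08,0,0,0],[0,0,0,0,0,0],[0,0,0,0,0,0]]'
```

```text
time: 50.77
tcp_pos: [0.6247, -0.1374, 0.1995]
eef_rot: [3.14, -0.0, -1.502]
ft_force: [-0.2, -0.5, -0.8]
grip_width: 0.0221
gripper_force: 58.7
rz 0.0049 then dxyz [0.0027 0.0003 0.0465] t 50.8
scene 0.045 52 x 0.0053 0.0513 mid 0.0283 y -0.1173 -0.0956
scene 0.06 39 x 0.0069 0.0517 mid 0.0293 y -0.1142 -0.0974
lowest 0.08604289633897944
side 0.045 40 x 0.0074 0.0528 mid 0.0301 y -0.1157 -0.0951
side 0.06 38 x 0.0077 0.0509 mid 0.0293 y -0.1151 -0.0961
lowest 0.08172139325557393
time: 51.53
tcp_pos: [0.6253, -0.1386, 0.1591]
eef_rot: [-3.141, -0.0, -1.504]
ft_force: [-0.2, 0.6, -0.5]
grip_width: 0.0217
gripper_force: 58.7
```

```bash

python3 steer.py '[[0,0,0.16,0,0,0],[0,0,0.12,0,0,0],[0,0,0.08,0,0,0],[0,0,0.08,0,0,0],[0,0,0,0,0,0],[0,0,0,0,0,0]]'
python3 steer.py '[[0,0,0.08,0,0,0],[0,0,0.08,0,0,0],[0,0,0,0,0,0]]'
```

```text
time: 52.03
tcp_pos: [0.6251, -0.1385, 0.1476]
eef_rot: [3.141, 0.0, -1.504]
ft_force: [0.3, -0.3, -0.3]
grip_width: 0.0222
gripper_force: 58.7
time: 52.28
tcp_pos: [0.6256, -0.1388, 0.1456]
eef_rot: [-3.14, -0.001, -1.504]
ft_force: [-2.2, 0.6, 4.7]
grip_width: 0.0218
gripper_force: 59.9
```

```bash

python3 steer.py '[[0,0,0.04,0,0,0],[0,0,0,0,0,0]]'
python3 steer.py '[[0,0,0,0,0,0],[0,0,0,0,0,0],[0,0,0,0,0,0],[0,0,0,0,0,0],[0,0,0,0,0,0],[0,0,0,0,0,0]]' 0.07 >/dev/null
python3 steer.py '[[0,0,-0.4,0,0,0],[0,0,-1,0,0,0],[0,0,-1.2,0,0,0],[0,0,-1.2,0,0,0],[0,0,-0.4,0,0,0],[0,0,0,0,0,-0.424],[0,0,0,0,0,-0.424],[0,0,0,0,0,-0.424],[0,0,0,0,0,-0.424],[0,0,0,0,0,-0.424]]'
python3 steer.py '[[0,0,0,0,0,-0.424],[-1.356,-0.508,0,0,0,0],[-1.356,-0.508,0,0,0,0],[-1.356,-0.508,0,0,0,0],[-1.356,-0.508,0,0,0,0],[-1.356,-0.508,0,0,0,0],[-1.356,-0.508,0,0,0,0],[-1.356,-0.508,0,0,0,0],[-1.356,-0.508,0,0,0,0],[-1.356,-0.508,0,0,0,0]]' 0.085 >/dev/null
python3 steer.py '[[-1.356,-0.508,0,0,0,0],[-1.356,-0.508,0,0,0,0],[-1.356,-0.508,0,0,0,0],[-1.356,-0.508,0,0,0,0],[-1.356,-0.508,0,0,0,0],[-1.356,-0.508,0,0,0,0],[0,0,1,0,0,0],[0,0,0.8,0,0,0],[0,0,0,0,0,0],[0,0,0,0,0,0]]'
python3 -c "
from h import *
go(.443,.373,.128,-.868)
check([-.11,-.062,.062])"
```

```text
time: 52.45
tcp_pos: [0.6256, -0.1388, 0.1455]
eef_rot: [-3.139, -0.001, -1.503]
ft_force: [-2.0, 0.6, 7.6]
grip_width: 0.0221
gripper_force: 60.5
time: 53.78
tcp_pos: [0.6252, -0.1385, 0.2484]
eef_rot: [-3.141, -0.0, -0.969]
ft_force: [-0.2, -0.8, -0.3]
grip_width: 0.07
gripper_force: 0.0
time: 55.45
tcp_pos: [0.4416, 0.3722, 0.2027]
eef_rot: [3.14, -0.001, -0.868]
ft_force: [0.1, -0.7, 0.5]
grip_width: 0.085
gripper_force: 0.0
rz 0.0004 then dxyz [ 0.0003 -0.0016  0.0747] t 55.5
scene -0.11 ztop 0.1687 handle x 0.0103 0.0555 y -0.1186 -0.0973
scene -0.062 ztop 0.1698 handle x 0.0092 0.055 y -0.0731 -0.0525
scene 0.062 ztop 0.1699 handle x 0.0101 0.0556 y 0.0505 0.0709
scene wall+fence x [0.0139 0.0484]
side -0.11 ztop 0.1688 handle x 0.0102 0.0553 y -0.1177 -0.0974
side -0.062 ztop 0.1693 handle x 0.0098 0.0552 y -0.0746 -0.0511
side 0.062 ztop 0.1689 handle x 0.0105 0.0567 y 0.0515 0.0718
side wall+fence x [0.0111 0.0464]
```

Three clamps sit identically on the jig. Now the last one, A.

```bash

python3 steer.py '[[0,-0.02,0.72,0,0,0],[0,0,0.76,0,0,0],[0,0,0.76,0,0,0],[0,0,0.72,0,0,0],[0,0,0,0,0,0],[0,0,0,0,0,0]]'
python3 steer.py '[[0,0,0,0,0,0],[0,0,0,0,0,0],[0,0,0,0,0,0],[0,0,0,0,0,0],[0,0,0,0,0,0],[0,0,0,0,0,0],[0,0,0,0,0,0],[0,0,0,0,0,0],[0,0,0,0,0,0]]' 0.02
python3 steer.py '[[0,0,-0.4,0,0,0],[0,0,-0.6,0,0,0],[0,0,-0.8,0,0,0],[0,0,-1,0,0,0],[0,0,-1.2,0,0,0],[0,0,-1.2,0,0,0],[0,0,0,0,0,0],[0,0,0,0,0,0]]'
python3 -c "
from h import *
go(.6105,.0795,.26,-1.507)"
```

```text
time: 56.05
tcp_pos: [0.4426, 0.3727, 0.13]
eef_rot: [-3.141, -0.0, -0.868]
ft_force: [-0.7, 0.2, 0.5]
grip_width: 0.0851
gripper_force: 0.0
time: 56.8
tcp_pos: [0.4443, 0.3742, 0.1354]
eef_rot: [-3.132, -0.001, -0.867]
ft_force: [-3.2, -1.7, 17.2]
grip_width: 0.0223
gripper_force: 57.9
time: 57.47
tcp_pos: [0.4426, 0.3735, 0.2619]
eef_rot: [-3.137, 0.001, -0.868]
ft_force: [-0.6, 1.0, -1.6]
grip_width: 0.022
gripper_force: 58.8
rz 0.6391 then dxyz [ 0.3042 -0.1488  0.0019] t 57.5
```

```bash

python3 steer.py '[[0,0,0,0,0,0.426],[0,0,0,0,0,0.426],[0,0,0,0,0,0.426],[0,0,0,0,0,0.426],[0,0,0,0,0,0.426],[0,0,0,0,0,0.426]]' >/dev/null
python3 steer.py '[[1.216,-0.592,0,0,0,0],[1.216,-0.592,0,0,0,0],[1.216,-0.592,0,0,0,0],[1.216,-0.592,0,0,0,0],[1.216,-0.592,0,0,0,0],[1.216,-0.592,0,0,0,0],[1.216,-0.592,0,0,0,0],[1.216,-0.592,0,0,0,0],[1.216,-0.592,0,0,0,0],[1.216,-0.592,0,0,0,0]]' >/dev/null
python3 steer.py '[[0,0,0.8,0,0,0],[0,0,0.8,0,0,0],[0,0,0.6,0,0,0],[0,0,0,0,0,0],[0,0,0,0,0,0]]'
python3 -c "
from h import *
go(.6105,.0795,.155,-1.507);held(.11)"
```

```text
time: 59.22
tcp_pos: [0.6086, 0.0787, 0.2025]
eef_rot: [3.139, -0.001, -1.507]
ft_force: [0.0, 0.0, -0.2]
grip_width: 0.0221
gripper_force: 58.7
rz 0.0002 then dxyz [-0.0006 -0.0019  0.0475] t 59.2
scene 0.045 56 x 0.005 0.0492 mid 0.0271 y 0.1002 0.119
scene 0.06 47 x 0.005 0.0492 mid 0.0271 y 0.1023 0.1197
lowest 0.08275735784111049
side 0.045 51 x 0.0054 0.0503 mid 0.0279 y 0.1004 0.1186
side 0.06 54 x 0.0059 0.0489 mid 0.0274 y 0.1 0.1194
lowest 0.08112715091633615
```

```bash

python3 steer.py '[[0,-0.052,0.48,0,0,0],[0,0,0.48,0,0,0],[0,0,0.48,0,0,0],[0,0,0.32,0,0,0],[0,0,0.16,0,0,0],[0,0,0.08,0,0,0],[0,0,0,0,0,0],[0,0,0,0,0,0]]'
python3 steer.py '[[0,0,0.08,0,0,0],[0,0,0.08,0,0,0],[0,0,0.08,0,0,0],[0,0,0,0,0,0],[0,0,0,0,0,0]]'
```

```text
time: 59.98
tcp_pos: [0.6107, 0.0791, 0.1543]
eef_rot: [-3.141, 0.0, -1.507]
ft_force: [0.5, 0.7, 0.3]
grip_width: 0.022
gripper_force: 58.7
time: 60.4
tcp_pos: [0.6105, 0.0791, 0.1476]
eef_rot: [3.141, -0.0, -1.507]
ft_force: [0.0, 0.1, -0.0]
grip_width: 0.0221
gripper_force: 58.7
```

```bash

python3 steer.py '[[0,0,0.08,0,0,0],[0,0,0.08,0,0,0],[0,0,0,0,0,0]]'
python3 steer.py '[[0,0,0.04,0,0,0],[0,0,0.04,0,0,0],[0,0,0,0,0,0]]'
```

```text
time: 60.65
tcp_pos: [0.6109, 0.0791, 0.1447]
eef_rot: [-3.14, -0.0, -1.507]
ft_force: [-1.0, 0.1, 3.8]
grip_width: 0.0217
gripper_force: 59.6
time: 60.9
tcp_pos: [0.6111, 0.079, 0.1446]
eef_rot: [-3.139, -0.0, -1.506]
ft_force: [-3.8, 0.8, 9.6]
grip_width: 0.0223
gripper_force: 61.2
```

```bash

python3 steer.py '[[0,0,0,0,0,0],[0,0,0,0,0,0],[0,0,0,0,0,0],[0,0,0,0,0,0],[0,0,0,0,0,0],[0,0,0,0,0,0]]' 0.07 >/dev/null
python3 steer.py '[[0,0,-0.4,0,0,0],[0,0,-1,0,0,0],[0,0,-1.2,0,0,0],[0,0,-1.2,0,0,0],[0,0,-0.8,0,0,0],[0,1.4,0,0,0,0],[0,1.4,0,0,0,0],[0,1.4,0,0,0,0],[0,1.4,0,0,0,0],[0,0,0,0,0,0]]'
python3 - <<'E'
from h import *
check([-.11,-.062,.062,.11],'fin')
th=.0635;M=np.array([[np.cos(th),np.sin(th)],[-np.sin(th),np.cos(th)]])
for n,fm in(("scene",(.6187,-.02765)),("side",(.6181,-.02825))):
    X,_=cloud(n);o=np.array(fm)-.033*np.array([np.cos(th),np.sin(th)]);L=(X[:,:2]-o)@M.T
    k=(abs(L[:,1])<.03)&(X[:,2]>.085)&(X[:,2]<.098)&(abs(L[:,0]-.03)<.03);q=L[k];print(n,'wall mid x',np.percentile(q[:,0],[3,97]).round(4))
    k=(X[:,2]>.08)&(X[:,2]<.098)&(abs(L[:,1])>.119)&(abs(L[:,1])<.15)&(abs(L[:,0]-.026)<.015);q=L[k];
    for s in(1,-1):
        e=q[q[:,1]*s>0];print('  end',s,len(e),np.percentile(e[:,0],[3,97]).round(4) if len(e) else 0,abs(e[:,1]).max().round(4) if len(e) else 0)
    k=(X[:,2]>.026)&(X[:,2]<.034)&(abs(L[:,1])<.14)&(L[:,0]<.012)&(L[:,0]>-.025);print(' foot z',np.percentile(X[k,2],[5,50,95]).round(4),'front x',L[k,0].min().round(4),'y',L[k,1].min().round(4),L[k,1].max().round(4))
E
```

```text
time: 62.23
tcp_pos: [0.4674, 0.0693, 0.2598]
eef_rot: [-3.137, 0.002, -1.506]
ft_force: [1.4, 0.2, 1.4]
grip_width: 0.0702
gripper_force: 0.0
scene -0.11 ztop 0.1702 handle x 0.0097 0.0553 y -0.1185 -0.0987
scene -0.062 ztop 0.1713 handle x 0.0075 0.0555 y -0.0726 -0.0522
scene 0.062 ztop 0.1696 handle x 0.0096 0.0557 y 0.0515 0.0712
scene 0.11 ztop 0.169 handle x 0.0095 0.0548 y 0.0991 0.1188
scene wall+fence x [0.0132 0.049 ]
side -0.11 ztop 0.1702 handle x 0.0102 0.0553 y -0.1186 -0.0966
side -0.062 ztop 0.1685 handle x 0.0097 0.0551 y -0.0745 -0.0511
side 0.062 ztop 0.1682 handle x 0.0105 0.0562 y 0.0498 0.0713
side 0.11 ztop 0.1692 handle x 0.0095 0.0545 y 0.099 0.1193
side wall+fence x [0.0106 0.0481]
scene wall mid x [0.0214 0.031 ]
  end 1 56 [0.0225 0.0358] 0.1358
  end -1 4 [0.0208 0.0274] 0.1357
 foot z [0.0264 0.0289 0.0323] front x -0.0241 y -0.1345 0.1372
side wall mid x [0.022  0.0298]
  end 1 57 [0.0224 0.0353] 0.1364
  end -1 1 [0.022 0.022] 0.1227
 foot z [0.0269 0.0292 0.0317] front x -0.0247 y -0.1362 0.1359
```

View pics/fin_scene.png

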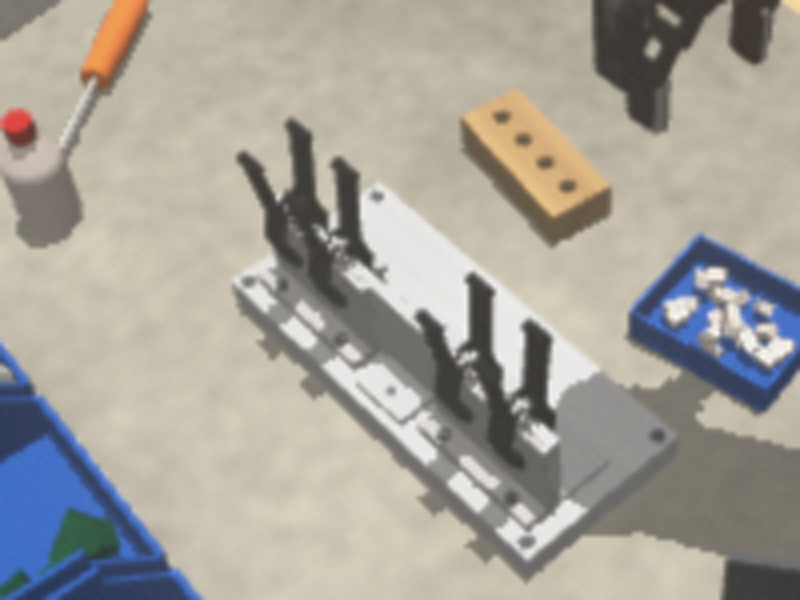

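The final view shows all four clamps down over wall and fence, the bracket flush with the fence (wall x 22–30 mm) and its foot flat. Handing in.

```bash
python3 -c "
from cell import env
print(env.close_job())"
```

```text
the job is handed in; nothing more can be done
None
```

I handed the job in at about 62 s; the judge returned no verdict. Both dowels are home in the outer holes, the bracket stands flat against the fence with its slots over the dowels, and all four clamps present are clipped fully down over wall and fence, as the camera checks showed.

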